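Pull the seized strainers from the laundry doser

TASK

Service the liquid-soap doser: press its catch through the small release hole with the nut driver so that the blue cover springs open, then turn the dose knob until its white line is at the red service mark. Next work every orange-tabbed strainer out of its socket and lay it in the green soak tray; they are seized with dried soap, so twist them to and fro while pulling lightly, because a straight pull lifts the white manifold strip out of its clips, and that must not happen. Finish with the cover pressed shut so that the catch holds it and the nut driver hung back in its steel bracket, and do not knock the red-lidded pot, the tube or the flat tin aside.

Things in the scene. Friction and masses are not known exactly. Their poses are not given: they have to be found in the camera images.
- doser: Liquid-soap doser, a white box fixed to the deck, 150 (x) x 310 (y) x 82 mm high, walls 5 mm, blue hinged cover on top; front at its -x. Origin: centre of underside. Inside floor 35 mm up, white manifold strip 38 mm; sockets 1, 2, 3 at own x = -20, y = 20, -42, -104 mm, dose knob at x = -25, y = 95 mm. A white catch box, 66 mm wide, 55 mm high, juts from mid-front out to x = -135 mm.
- release_hole (a point): Centre of the mouth of the release hole, 12 mm in diameter, vertical, in the 5 mm thick flat top of the catch box. 13 mm below the mouth lies the steel arm of the spring catch. Pressing the arm 4 mm down (3 to 6 N) lets the cover go; 9 mm down it meets a hard stop.
- catch: The spring catch, a steel crank: a flat arm under the release hole and an upright hook, 26 mm wide, that stands before the doser's wall to 103 mm above the deck and holds the steel bar at the cover's free edge. Origin: its pivot. It springs back when let go; its hook has a ramp, so the cover snaps in when pressed shut.
- cover (a joint): Hinge of the blue cover, rad: 0 shut and caught (reads up to 0.01), 1.72 wide open, 8 degrees past upright. A damped spring lifts it all the way in about 2 s when the catch lets go, and holds it open; pushing its free edge down takes 2 to 4 N, the last 10 mm into the catch 3 to 6 N.
- cover_hinge (a point): Middle of the cover's hinge line, at own x = 75 mm of the doser and 84.5 mm above its underside; the line runs along the doser's y. The cover is a flat 5 mm panel, 310 mm wide, that reaches 150 mm from the hinge (its small steel bar 158 mm).
- cover_edge (a point): Point on the cover's outer face (the top when shut), in the middle of its width, 12 mm in from the free edge and 138 mm from the hinge line.
- dose_knob (a joint): Angle of the black dose knob, rad, growing clockwise seen from above, 0 to 4.4. The white pointer line stands on the red service mark at 1.80. It stays where it is left (friction 0.04 N m).
- dose_knob_grip (a point): On the knob's axis at the height to grip, 37 mm above the doser's inner floor. The knob is an upright bar 42 mm long, 14 mm thick, reaching from 19 mm below to 7 mm above this point. At joint value 0 the bar lies along the doser's x, the end with the white line to the front (-x); at value q it is turned clockwise from there by q. Dial 68 mm wide, 21 mm below. Walls 45 mm off.
- red_mark (a point): The red service mark on the dial round the dose knob, 30 mm from the knob's axis.
- manifold (a joint): How far the white manifold strip (with the sockets and all that sits in them) has been lifted out of its spring clips, m; 0 seated. It starts to lift at an upward pull of about 20 N on a strainer.
- driver_tip (a point): Tip of the nut driver's round steel shank.
- driver_handle (a point): On the nut driver's axis at the middle of its orange handle, 137 mm from the tip; the handle is round, 26 mm in diameter, from 94 to 180 mm above the tip; the shank below is 6.4 mm in diameter. 110 g. It hangs upright in its bracket.
- nut_driver: The nut driver; its own +y runs along the shank towards the handle, straight up while it stands. The origin lies beside the middle of its length, 12 mm off the axis.
- driver_stand: Fixed grey steel tool bracket, 85 (x) x 70 (y) x 101 mm: foot plate, upright along its +x side, and a 6 mm thick shelf plate with a hole, its top 100 mm above the deck. Origin: centre of its underside.
- stand_hole (a point): Centre of the mouth of the hole in the bracket's shelf plate, 12.5 mm in diameter. The nut driver hangs in it, shank down through the hole, the shoulder of its handle resting on the plate, its tip 94 mm below the mouth.
- soak_tray: Loose dark green plastic soak tray, inside 162 (x) x 112 (y) mm, 42 mm high, floor and walls 4 mm, narrow rim turned out 8 mm. Origin: centre of its underside.
- strainer_1: Strainer in socket 1, 40 g; may be absent. Shank 12 mm thick, 26 mm long, under an orange flange 24 x 4 mm; on top an upright orange tab 9 mm thick (own y), 24 mm wide (own x), to 34 mm above the origin, which is on the axis under the flange. Seized: 45 N along the axis, 0.3 N m in turning; while turned either way, 10 to 15 N draws it 1 to 2 mm per radian. Free after 20 mm.
- strainer_2: Strainer in socket 2, 40 g; may be absent. Shank 12 mm thick, 26 mm long, under an orange flange 24 x 4 mm; on top an upright orange tab 9 mm thick (own y), 24 mm wide (own x), to 34 mm above the origin, which is on the axis under the flange. Seized: 45 N along the axis, 0.3 N m in turning; while turned either way, 10 to 15 N draws it 1 to 2 mm per radian. Free after 20 mm.
- strainer_3: Strainer in socket 3, 40 g; may be absent. Shank 12 mm thick, 26 mm long, under an orange flange 24 x 4 mm; on top an upright orange tab 9 mm thick (own y), 24 mm wide (own x), to 34 mm above the origin, which is on the axis under the flange. Seized: 45 N along the axis, 0.3 N m in turning; while turned either way, 10 to 15 N draws it 1 to 2 mm per radian. Free after 20 mm.
- button_pot: Bystander: small pot with a red lid, 58 mm across, 50 mm high.
- grease_tube: Bystander: white tube lying flat, 45 x 146 x 30 mm.
- washer_tin: Bystander: flat round tin with a red lid, 62 mm across, 24 mm high.
Not all that is in view belongs to the job. Of the things that look like the nut_driver, the smaller one is meant.

How it is judged:
By the outcome, as a careful person would: the job done as asked, in the order asked, and still so for the second after the job is handed in, with the robot touching nothing.
Of strainer_1, strainer_2, strainer_3 only 2 to 3 are there at a start; the rules pass over those that are not, and their reading is None.
At some moment in a run one of soak_tray may be knocked a few centimetres aside while the robot is not near it.
It also fails if it takes over 210 s, if anything falls off the work surface, if the arm or the gripper's body presses on something with over 40 N, if the wrist force passes 120 N, or if a joint passes its speed limit or range.

ROBOT

A 6-joint arm with a two-finger parallel gripper is mounted at the origin on a cart in front of the work surface, level with it; the furniture and walls round the work are solid. World frame = base frame: x ahead of the robot, y to its left, z up, the work surface at z = 0. Lengths are in m, angles in degrees, forces in N, time in s.
With the tool pointing down it reaches from about 0.3 to 0.75 m from the base axis. Payload 8.5 kg.
Tool frame: the origin (TCP) lies between the finger pads; the fingertips stand 19 mm ahead of it and the grasp point (between the pads) is the TCP; z points along the fingers, y is the line along which they close (so a half turn about z gives the same grasp; the last joint's range is limited). The gripper opens to 85 mm and grips with 20 to 120 N. Pads are 22 mm wide; open, the fingers measure 114 mm over their backs; the gripper's body (76 mm by 85 mm) begins 54 mm behind the grasp point. The pads swing forward as they close: fully open they stand 13 mm farther back than shut.
Start: joints at [-79.372, 21.807, 74.336, -0, 83.858, -12.336], TCP at [0.215, -0.506, 0.25] pointing down, gripper open.
Joint ranges: [-178.18, 178.18], [-50.72, 133.34], [12.68, 142.11], [-81.47, 261.47], [9.98, 163.14], [-165.26, 165.26]. Speed limits (degrees/s): [136.94, 136.94, 180, 180, 180, 180].

INTERFACE

Orientations are given as a 3x3 rotation matrix whose columns are the frame's x, y, z axes.
In Python, from rig import env, optics gives the robot as it stands.
- The arm moves only by the tool arm_command, never from a script. Its argument "commands" is one flat list of numbers, 7 for each row, row after row: the closure, from -1 (fully open) to 1 (shut), so that 0 is half open, then the shift along the tool's x, y, z as a fraction of full scale, then the turn, a rotation vector about the tool's x, y, z as a fraction of full scale. A call has 1 to 12 rows; each row is the pose to reach, as a shift and turn from the pose commanded when the call began, along the tool's axes at that moment; what a row does not reach only later rows make up. Full scale, the value 1, is 500 mm for a shift and 120 degrees for a turn. A row lasts 1/12 s, in which the tool goes at most 41.7 mm and 7.16 degrees, less where a joint would pass 70% of its speed; a pose out of reach is approached as far as the arm can. A call with a number of a shift or a turn outside -1 to 1 is refused whole. A call with a gripper value outside its range is refused whole. The fingers move at their own pace and stop on an object; "newtons" is the grip in N (left out, the last holds). Time passes only in rows, so rows that repeat a pose let the fingers close. It gives the time, the measured TCP pose, the force, the opening and the grip force at its end, in the units of the state.
- env.observe(): the state, without advancing time (a new reading comes with each control period).
- optics.get_image(name): name is "scene" or "top"; returns a dict with "image" (384x512x3 uint8, red, green, blue), "intrinsics" (3x3 intrinsics, pixels), "k1" (the pictures are not rectified: a ray, as slopes to the right and down, at radius r is drawn at 1 + k1 r^2 times it, then the intrinsics apply), "origin" and "orientation" of the camera in the world. Camera axes: x right, y down, z forward; pixel columns grow to the right and rows downward; lengths in m; the calibration is good to about 2 mm. A picture is of the moment at which its call begins. There is no depth.
- env.close_job(): hands the job in; it is judged then, once.
The state is a dict: "time_s": time; "q": joint angles; "qvel": joint speeds; "joint_efforts": joint torques, N m; "position": TCP position; "tool_rot": TCP orientation; "ft_force": force on the tool from outside, world axes, zero at the start; "wrist_torque": the same for the moment, N m; "grip_width": finger opening in m; "gripper_force": force on a finger pad.
Only numpy, scipy, OpenCV 4.12 (cv2) and the standard library are available. Lean on these libraries where they do the work, as an engineer would, in place of code of your own. Each camera call takes 0.05 s, during which the arm holds its last target. There are 200 camera calls.

## Working session

There is one attempt and no reset: what is moved stays moved. The work goes in short steps, Python scripts to look and compute and a tool call to move; the robot and the scene stay as the last step left them, time stands still between calls to the robot, and variables do not carry over. Pictures are saved under pics/ and viewed, at most 14 in all, crops included, and the job is handed in when it is done.

Besides the shell and the picture viewer there is one more tool, called after ">>>" as name(argument=value, ...) on one line, values as JSON. arm_command: Moves the arm, as the interface text tells. Shift numbers are shares of 500 mm and turn numbers shares of 120 degrees, none past 1 either way. Its arguments: {"type":"object","properties":{"commands":{"type":"array","items":{"type":"number"}},"newtons":{"type":"number"}},"required":["commands"]}

```bash
mkdir -p pics; ls; cat > h.py <<'E'
import numpy as np, cv2
from rig import env, optics
def grab(n,f=None):
    d=optics.get_image(n); 
    im=cv2.cvtColor(d["image"],cv2.COLOR_RGB2BGR)
    if f: cv2.imwrite("pics/"+f,im)
    return d,im
def crop(im,f,u0,v0,w,h,s):
    cv2.imwrite("pics/"+f,cv2.resize(im[v0:v0+h,u0:u0+w],None,fx=s,fy=s,interpolation=cv2.INTER_CUBIC))
def ray(d,u,v):
    K=np.array(d["intrinsics"]);a=np.array([(u-K[0,2])/K[0,0],(v-K[1,2])/K[1,1]])
    p=a.copy()
    for _ in range(20): p=a/(1+d["k1"]*(p@p))
    return np.array(d["origin"]),np.array(d["orientation"])@np.array([p[0],p[1],1])
def at(d,u,v,z):
    o,r=ray(d,u,v); return (o+r*(z-o[2])/r[2]).round(4)
def tri(d1,p1,d2,p2):
    o1,r1=ray(d1,*p1);o2,r2=ray(d2,*p2)
    s=np.linalg.lstsq(np.c_[r1,-r2],o2-o1,rcond=None)[0]
    a=o1+s[0]*r1;b=o2+s[1]*r2; return ((a+b)/2).round(4),np.linalg.norm(a-b).round(4)
def proj(d,P):
    K=np.array(d["intrinsics"]);p=np.array(d["orientation"]).T@(np.array(P)-d["origin"]);p=p[:2]/p[2]
    p=p*(1+d["k1"]*(p@p)); return (p*[K[0,0],K[1,1]]+K[:2,2]).round(1)
def st():
    s=env.observe(); print({k:np.round(s[k],4).tolist() for k in s if k not in("qvel","joint_efforts")})
def shift(P,s=None):
    s=env.observe(); return (np.array(s["tool_rot"]).T@(np.array(P)-s["position"])/0.5).round(4)
E
python3 - <<'E'
from h import *
ds,a=grab("scene");dt,b=grab("top")
cv2.imwrite("pics/s0.png",cv2.resize(a,(800,600)));cv2.imwrite("pics/t0.png",cv2.resize(b,(800,600)))
for d in(ds,dt): print(np.round(d["origin"],3),np.round(d["orientation"],3).tolist(),d["intrinsics"],d["k1"])
st()
E
```

```text
pics
[0.11  0.73  0.716] [[-0.876, -0.277, 0.395], [-0.482, 0.532, -0.696], [-0.018, -0.8, -0.6]] [[406.34199242   0.         248.91358362]
 [  0.         406.34199242 193.66372193]
 [  0.           0.           1.        ]] -0.05774359748840645
[ 0.364 -0.018  1.287] [[-0.015, -0.99, 0.139], [-0.999, 0.02, 0.032], [-0.035, -0.139, -0.99]] [[461.92419669   0.         253.05396666]
 [  0.         461.92419669 194.72829029]
 [  0.           0.           1.        ]] -0.009977072001101936
{'time_s': 0.1, 'q': [-79.3718, 21.8368, 74.3788, 0.0005, 83.8573, -12.3367], 'position': [0.2145, -0.5062, 0.2498], 'tool_rot': [[0.9207, 0.3902, -0.0002], [0.3902, -0.9207, 0.0013], [0.0003, -0.0012, -1.0]], 'ft_force': [0.1078, -1.1159, 0.657], 'wrist_torque': [0.0456, 0.0352, 0.0281], 'gripper_force': 0.0, 'grip_width': 0.0852}
```

View pics/s0.png

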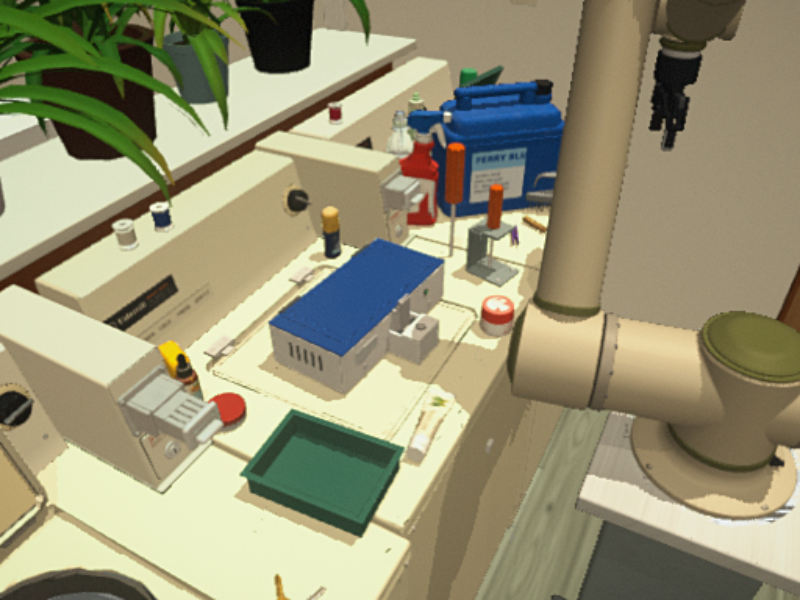

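View pics/t0.png

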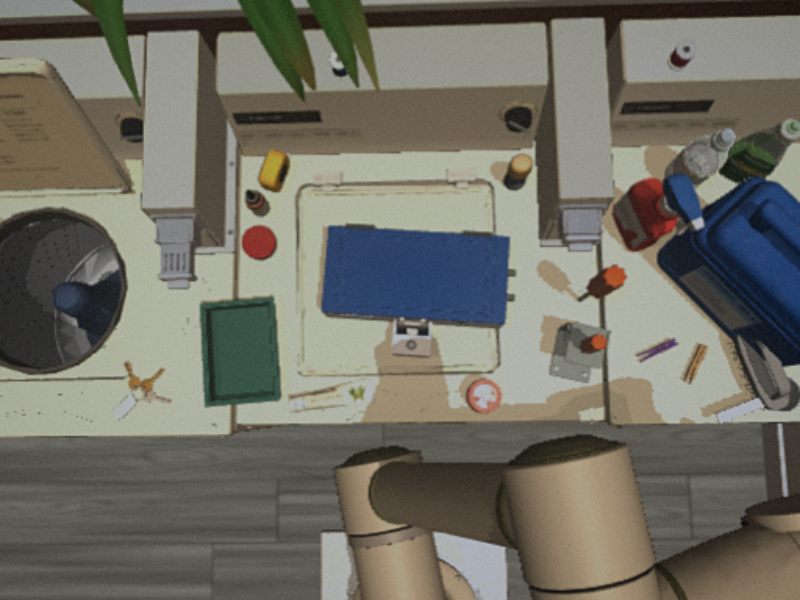

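The scene shows two orange-handled drivers. The tall one stands free at scene (455,200), and the shorter one hangs in the grey bracket at scene (495,205), top (595,343). The short one in the bracket fits. I'll confirm it in enlarged crops.

```bash
python3 - <<'E'
from h import *
a=cv2.resize(cv2.imread("pics/s0.png"),(512,384)) 
ds,a=grab("scene");dt,b=grab("top")
crop(a,"s1.png",166,83,200,150,4); crop(b,"t1.png",196,134,200,140,4)
E
```

```text
(no output)
```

View pics/s1.png

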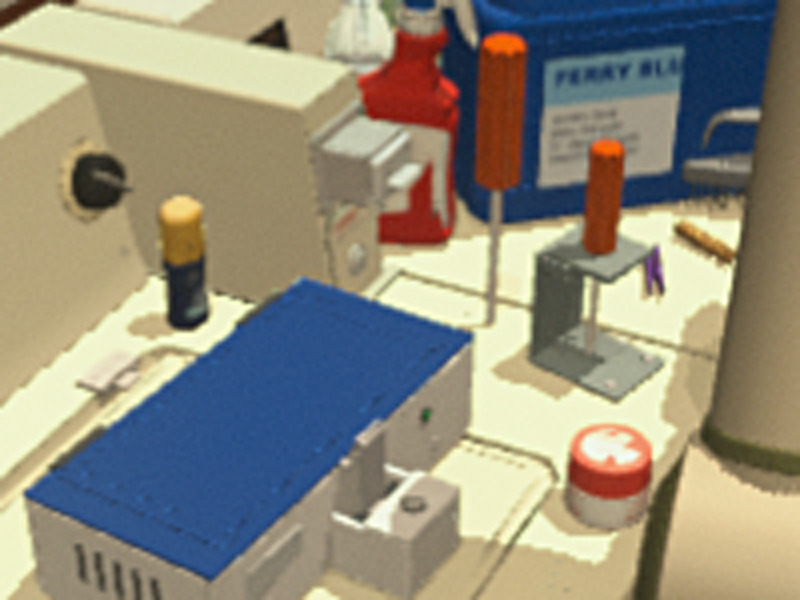

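View pics/t1.png

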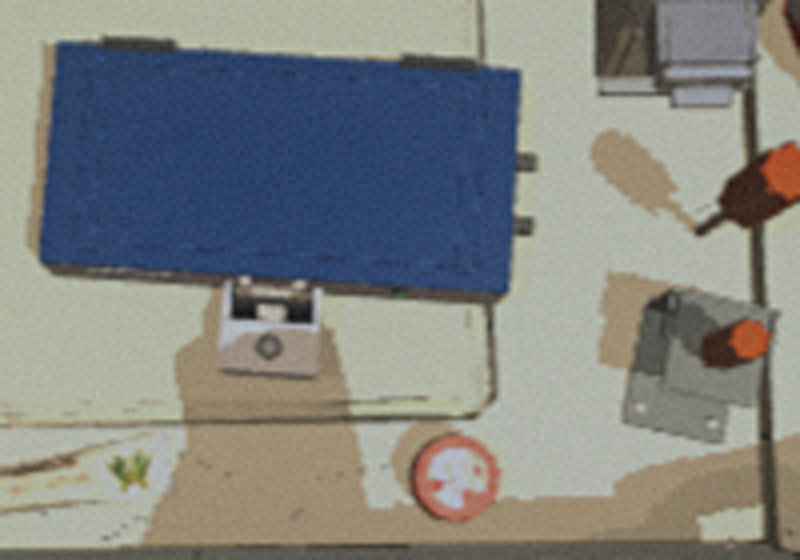

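```bash
python3 - <<'E'
from h import *
ds,a=grab("scene");dt,b=grab("top")
S=lambda u,v:((u+.5)/4-.5+166,(v+.5)/4-.5+83); T=lambda u,v:((u+.5)/4-.5+196,(v+.5)/4-.5+134)
print("hole",tri(ds,S(413,503),dt,T(268,347)),at(ds,*S(413,503),.055),at(dt,*T(268,347),.055))
print("drv top",tri(ds,S(607,147),dt,T(752,339)),at(ds,*S(607,147),.186),at(dt,*T(752,339),.186))
print("drv base scene",at(ds,*S(599,250),.1))
C=[(57,42),(520,70),(507,298),(40,262)]
c=np.array([at(dt,*T(*p),.087) for p in C]);print(c,c.mean(0))
C=[(304,279),(472,340),(208,580),(28,493)]
c=np.array([at(ds,*S(*p),.087) for p in C]);print("scene",c,c.mean(0))
k=.64
for p in[(201,304),(273,297),(281,402),(206,406)]: print("tray rim",at(dt,p[0]*k,p[1]*k,.042))
for p in[(294,411),(403,458),(362,530),(244,474)]: print("tray rim s",at(ds,p[0]*k,p[1]*k,.042))
print("pot",at(dt,*T(455,478),.05),"tall",at(dt,*T(798,160),.25))
print("stand foot",[at(dt,*T(*p),.003) for p in[(622,423),(722,442)]],"shelf",[at(dt,*T(*p),.1) for p in[(680,287),(776,311),(757,405),(664,385)]])
E
```

```text
hole (array([ 0.4678, -0.0025,  0.0573]), np.float64(0.0001)) [ 0.469  -0.0051  0.055 ] [ 0.4681 -0.0024  0.055 ]
drv top (array([ 0.457 , -0.2912,  0.1839]), np.float64(0.0007)) [ 0.456  -0.2872  0.186 ] [ 0.4565 -0.2908  0.186 ]
drv base scene [ 0.4558 -0.2892  0.1   ]
[[ 0.6723  0.1345  0.087 ]
 [ 0.6459 -0.1728  0.087 ]
 [ 0.4945 -0.1588  0.087 ]
 [ 0.5241  0.1461  0.087 ]] [ 0.5842  -0.01275  0.087  ]
scene [[ 0.6429 -0.17    0.087 ]
 [ 0.4964 -0.1519  0.087 ]
 [ 0.5254  0.1495  0.087 ]
 [ 0.6691  0.133   0.087 ]] [ 0.58345 -0.00985  0.087  ]
tray rim [0.5469 0.3649 0.042 ]
tray rim [0.5568 0.2374 0.042 ]
tray rim [0.3738 0.222  0.042 ]
tray rim [0.3688 0.3523 0.042 ]
tray rim s [0.5498 0.2414 0.042 ]
tray rim s [0.3702 0.2431 0.042 ]
tray rim s [0.3625 0.3635 0.042 ]
tray rim s [0.542  0.3654 0.042 ]
pot [ 0.3793 -0.1246  0.05  ] tall [ 0.552  -0.3063  0.25  ]
stand foot [array([ 0.4156, -0.2443,  0.003 ]), array([ 0.4015, -0.312 ,  0.003 ])] shelf [array([ 0.498 , -0.2681,  0.1   ]), array([ 0.4814, -0.3283,  0.1   ]), array([ 0.4217, -0.313 ,  0.1   ]), array([ 0.4354, -0.2549,  0.1   ])]
```

The crop confirms it: the short driver hangs through the bracket shelf, with its handle top at scene crop (607,147) and top crop (752,339). That puts it at about (0.4565, -0.290). The doser yaw is about -5.2°. I'll move above the driver.

>>> arm_command(commands=[-1,0.614,-0.209,0,0,0,0.235,-1,0.614,-0.209,0,0,0,0.235,-1,0.614,-0.209,0,0,0,0.235,-1,0.614,-0.209,0,0,0,0.235,-1,0.614,-0.209,0,0,0,0.235,-1,0.614,-0.209,0,0,0,0.235,-1,0.614,-0.209,0,0,0,0.235,-1,0.614,-0.209,0,0,0,0.235,-1,0.614,-0.209,0,0,0,0.235,-1,0.614,-0.209,0,0,0,0.235,-1,0.614,-0.209,0,0,0,0.235,-1,0.614,-0.209,0,0,0,0.235])

```text
time_s: 1.3
position: [0.4557, -0.2913, 0.2502]
tool_rot: [[0.996, -0.093, -0.0], [-0.093, -0.996, -0.0], [-0.0, 0.0, -1.0]]
ft_force: [-0.7, -0.5, 0.4]
grip_width: 0.0857
gripper_force: 0.0
```

```bash
python3 - <<'E'
from h import *
st();print(shift([.4565,-.29,.147]))
E
```

```text
{'time_s': 1.3, 'q': [-45.1254, 20.8976, 75.7848, -0.0175, 83.3323, 50.19], 'position': [0.4557, -0.2913, 0.2502], 'tool_rot': [[0.9957, -0.0926, -0.0004], [-0.0926, -0.9957, -0.0], [-0.0004, 0.0001, -1.0]], 'ft_force': [-0.6559, -0.5205, 0.3835], 'wrist_torque': [-0.0276, -0.0017, -0.0009], 'gripper_force': 0.0, 'grip_width': 0.0857}
[ 0.0014 -0.0027  0.2065]
```

>>> arm_command(commands=[-1,0.001,-0.002,0.206,0,0,0,-1,0.001,-0.002,0.206,0,0,0,-1,0.001,-0.002,0.206,0,0,0,-1,0.001,-0.002,0.206,0,0,0,1,0.001,-0.002,0.206,0,0,0,1,0.001,-0.002,0.206,0,0,0,1,0.001,-0.002,0.206,0,0,0,1,0.001,-0.002,0.206,0,0,0,1,0.001,-0.002,0.206,0,0,0,1,0.001,-0.002,0.206,0,0,0,1,0.001,-0.002,0.206,0,0,0,1,0.001,-0.002,0.206,0,0,0], newtons=40)

```text
time_s: 2.3
position: [0.4574, -0.2898, 0.1484]
tool_rot: [[0.996, -0.091, 0.001], [-0.091, -0.996, -0.002], [0.002, 0.002, -1.0]]
ft_force: [-1.0, -0.4, 6.5]
grip_width: 0.025
gripper_force: 38.9
```

>>> arm_command(commands=[1,0,0,-0.32,0,0,0,1,0,0,-0.32,0,0,0,1,0,0,-0.32,0,0,0,1,0,0,-0.32,0,0,0,1,-0.031,-0.574,-0.28,0,0,0,1,-0.031,-0.574,-0.28,0,0,0,1,-0.031,-0.574,-0.28,0,0,0,1,-0.031,-0.574,-0.28,0,0,0,1,-0.031,-0.574,-0.28,0,0,0,1,-0.031,-0.574,-0.28,0,0,0,1,-0.031,-0.574,-0.18,0,0,0,1,-0.031,-0.574,-0.18,0,0,0])

```text
time_s: 3.3
position: [0.4668, 0.0009, 0.2359]
tool_rot: [[0.996, -0.088, -0.0], [-0.088, -0.996, 0.001], [-0.001, -0.001, -1.0]]
ft_force: [0.2, 0.3, -1.8]
grip_width: 0.025
gripper_force: 39.9
```

>>> arm_command(commands=[1,0,0,0,0,0,0,1,0,0,0,0,0,0,1,0,0,0,0,0,0])

```text
time_s: 3.55
position: [0.4684, -0.003, 0.2384]
tool_rot: [[0.996, -0.092, 0.002], [-0.092, -0.996, -0.001], [0.002, 0.001, -1.0]]
ft_force: [-0.1, -0.3, -1.2]
grip_width: 0.0249
gripper_force: 39.9
```

```bash
python3 - <<'E'
from h import *
st();ds,a=grab("scene");dt,b=grab("top")
for n,d in(("s",ds),("t",dt)): print(proj(d,[.468,-.0025,.055]))
s=cv2.resize(a[140:270,190:330],None,fx=5,fy=5,interpolation=cv2.INTER_CUBIC)[:600,:700]
cv2.imwrite("pics/s2.png",s); crop(b,"t2.png",220,180,100,75,8)
E
```

```text
{'time_s': 3.55, 'q': [-14.8883, 14.1662, 87.8833, -0.0152, 77.8487, 80.3723], 'position': [0.4684, -0.003, 0.2384], 'tool_rot': [[0.9958, -0.0916, 0.0017], [-0.0916, -0.9958, -0.0007], [0.0017, 0.0006, -1.0]], 'ft_force': [-0.0831, -0.3124, -1.1821], 'wrist_torque': [-0.0592, 0.0299, 0.0003], 'gripper_force': 39.8908, 'grip_width': 0.0249}
[268.8 209. ]
[262.6 220.4]
```

View pics/s2.png

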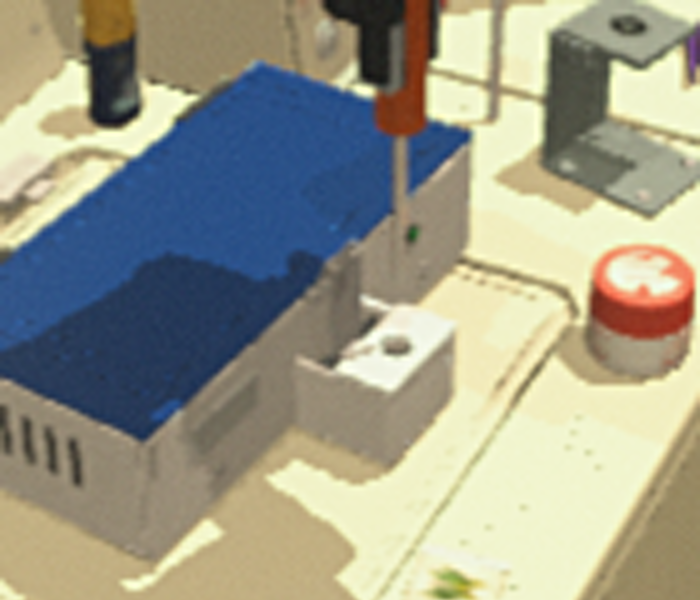

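The driver is held upright above the catch box. The hole is at scene crop (397,345). The shank runs from (402,135) to about (397,285).

```bash
python3 - <<'E'
from h import *
ds,_=grab("scene")
P=env.observe()["position"]; z=P[2]-.1415
for dz in(.094,.0): print((proj(ds,[P[0],P[1],z+dz])-[190,140]+.5)*5-.5)
print("hole",(proj(ds,[.468,-.0025,.055])-[190,140]+.5)*5-.5)
print("stand hole",at(ds,190+628.5/5-.5,140+25.5/5-.5,.1))
print("drv axis at shoulder",at(ds,190+401.5/5-.5,140+131.5/5-.5,z+.094))
E
```

```text
[399.5 124.5]
[397.  281.5]
hole [396. 347.]
stand hole [ 0.4574 -0.2919  0.1   ]
drv axis at shoulder [0.465  0.0015 0.1908]
```

View pics/t2.png

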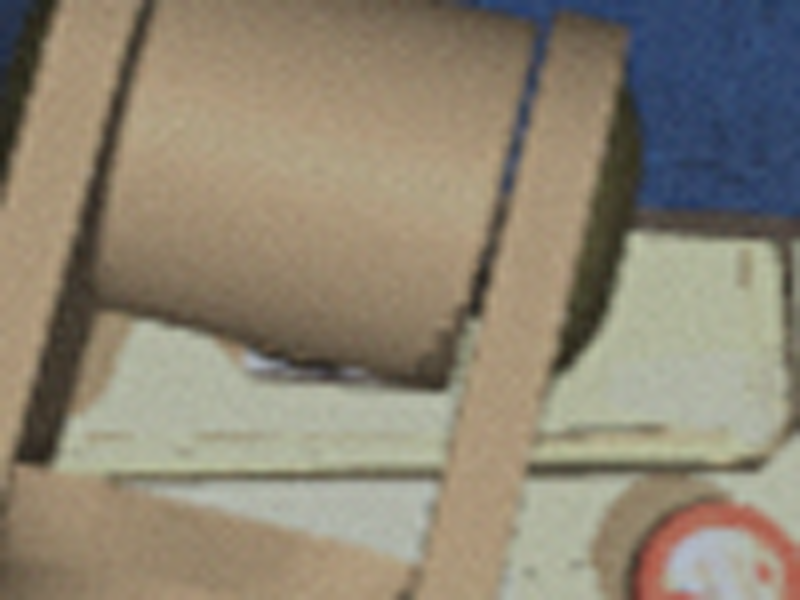

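The top view is blocked by the arm. I'll lower until the tip is just above the hole and check from the scene camera.

>>> arm_command(commands=[1,0,0,0.068,0,0,0,1,0,0,0.068,0,0,0,1,0,0,0.068,0,0,0])

```text
time_s: 3.95
position: [0.4675, -0.0027, 0.2033]
tool_rot: [[0.996, -0.092, -0.002], [-0.092, -0.996, 0.001], [-0.002, -0.0, -1.0]]
ft_force: [0.1, -0.1, -0.4]
grip_width: 0.0247
gripper_force: 39.9
```

```bash
python3 - <<'E'
from h import *
st();ds,a=grab("scene")
crop(a,"s3.png",240,180,60,45,12)
P=env.observe()["position"]
for dz in(.03,.0): print((proj(ds,[P[0],P[1],P[2]-.1415+dz])-[240,180]+.5)*12-.5)
print((proj(ds,[.468,-.0025,.055])-[240,180]+.5)*12-.5)
E
```

```text
{'time_s': 3.95, 'q': [-14.8841, 16.1859, 91.3917, -0.0011, 72.562, 80.4071], 'position': [0.4675, -0.0027, 0.2033], 'tool_rot': [[0.9957, -0.0922, -0.0024], [-0.0922, -0.9957, 0.0006], [-0.0024, -0.0004, -1.0]], 'ft_force': [0.1337, -0.1383, -0.3755], 'wrist_torque': [0.0175, -0.0223, -0.0375], 'gripper_force': 39.8543, 'grip_width': 0.0247}
[353.5 214.3]
[351.1 324.7]
[351.1 353.5]
```

View pics/s3.png

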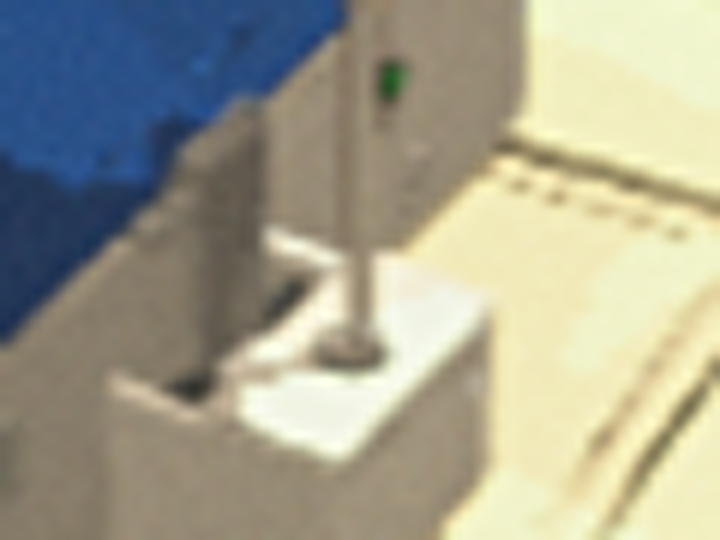

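The shank centre is at column 363 and the hole centre is at (350,350), so it sits about 2 mm too far right. I'll move about +1.7 mm in x and lower gently.

>>> arm_command(commands=[1,0.0034,-0.001,0,0,0,0,1,0.0034,-0.001,0.008,0,0,0,1,0.0034,-0.001,0.014,0,0,0,1,0.0034,-0.001,0.02,0,0,0,1,0.0034,-0.001,0.026,0,0,0,1,0.0034,-0.001,0.026,0,0,0])

```text
time_s: 4.5
position: [0.4693, -0.0018, 0.1898]
tool_rot: [[0.996, -0.091, -0.001], [-0.091, -0.996, 0.0], [-0.001, -0.0, -1.0]]
ft_force: [-0.1, -0.6, -2.5]
grip_width: 0.0246
gripper_force: 39.9
```

```bash
python3 - <<'E'
from h import *
st()
E
```

```text
{'time_s': 4.5, 'q': [-14.7198, 17.202, 92.4348, -0.0008, 70.4222, 80.5115], 'position': [0.4693, -0.0018, 0.1898], 'tool_rot': [[0.9958, -0.0912, -0.001], [-0.0912, -0.9958, 0.0002], [-0.001, -0.0002, -1.0]], 'ft_force': [-0.1004, -0.6017, -2.4863], 'wrist_torque': [-0.0071, 0.0139, -0.0273], 'gripper_force': 39.8546, 'grip_width': 0.0246}
```

>>> arm_command(commands=[1,0,0,0.006,0,0,0,1,0,0,0.012,0,0,0,1,0,0,0.016,0,0,0,1,0,0,0.02,0,0,0,1,0,0,0.022,0,0,0,1,0,0,0.022,0,0,0])

```text
time_s: 5.0
position: [0.4697, -0.0019, 0.1794]
tool_rot: [[0.996, -0.091, 0.001], [-0.091, -0.996, -0.0], [0.001, 0.0, -1.0]]
ft_force: [-0.1, -0.2, 2.8]
grip_width: 0.0251
gripper_force: 40.1
```

```bash
python3 - <<'E'
from h import *
ds,a=grab("scene"); crop(a,"s4.png",166,83,200,150,3)
E
```

```text
(no output)
```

View pics/s4.png

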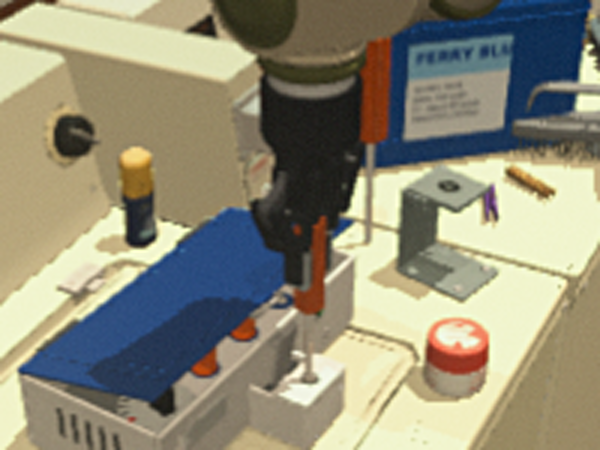

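The catch has let go: the cover is rising, and orange tabs and the knob show inside. I'll lift out and carry the driver back towards the bracket.

>>> arm_command(commands=[1,0,0,-0.1,0,0,0,1,0,0,-0.3,0,0,0,1,0,0,-0.3,0,0,0,1,0,0,-0.3,0,0,0,1,0,0,-0.3,0,0,0,1,0.028,0.576,-0.26,0,0,0,1,0.028,0.576,-0.26,0,0,0,1,0.028,0.576,-0.26,0,0,0,1,0.028,0.576,-0.26,0,0,0,1,0.028,0.576,-0.26,0,0,0,1,0.028,0.576,-0.26,0,0,0,1,0.028,0.576,-0.2,0,0,0])

```text
time_s: 6.05
position: [0.4576, -0.2867, 0.287]
tool_rot: [[0.996, -0.093, 0.004], [-0.093, -0.996, -0.004], [0.004, 0.004, -1.0]]
ft_force: [1.1, -0.4, -1.6]
grip_width: 0.0251
gripper_force: 39.9
```

>>> arm_command(commands=[1,0,0,0.05,0,0,0,1,0,0,0.05,0,0,0,1,0,0,0.05,0,0,0,1,0,0,0.05,0,0,0])

```text
time_s: 6.38
position: [0.4579, -0.2823, 0.2613]
tool_rot: [[0.996, -0.09, 0.001], [-0.09, -0.996, -0.001], [0.001, 0.001, -1.0]]
ft_force: [-0.4, 0.3, -0.7]
grip_width: 0.0248
gripper_force: 40.0
```

```bash
python3 - <<'E'
from h import *
st();ds,a=grab("scene");dt,b=grab("top")
x=cv2.resize(a[95:185,285:345],None,fx=6,fy=6,interpolation=cv2.INTER_CUBIC)
y=cv2.resize(b[170:260,330:400],None,fx=6,fy=6,interpolation=cv2.INTER_CUBIC)
cv2.imwrite("pics/c5.png",np.hstack([x,y]))
P=env.observe()["position"];print(P)
for q in([P[0],P[1],P[2]-.1415],[P[0],P[1],P[2]-.1],[.457,-.2895,.1]): print((proj(ds,q)-[285,95]+.5)*6-.5,(proj(dt,q)-[330,170]+.5)*6-.5)
E
```

```text
{'time_s': 6.3833, 'q': [-44.2761, 20.1225, 75.1214, 0.0064, 84.7008, 50.8982], 'position': [0.4579, -0.2823, 0.2613], 'tool_rot': [[0.9959, -0.0902, 0.0008], [-0.0902, -0.9959, -0.0006], [0.0008, 0.0005, -1.0]], 'ft_force': [-0.3543, 0.2849, -0.734], 'wrist_torque': [0.0175, 0.0344, 0.0036], 'gripper_force': 40.0243, 'grip_width': 0.0248}
[ 0.45808797 -0.28229065  0.26188691]
[178.3 272.5] [265.3 303.1]
[184.9 196.9] [288.1 294.7]
[182.5 302.5] [271.3 309.7]
```

View pics/c5.png

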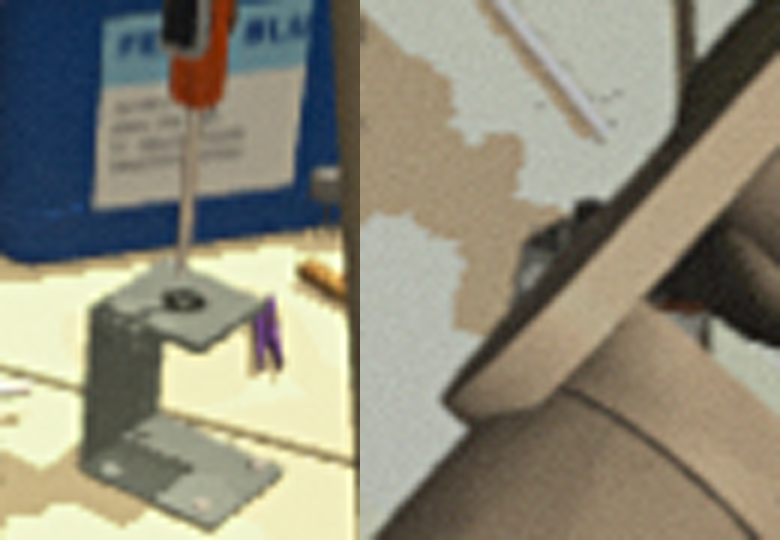

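The driver stopped about 8 mm short in y. The tip is at (183,270) and the bracket hole at (184,299) in the left crop. I'll correct y and check again.

>>> arm_command(commands=[1,0.003,0.016,0.024,0,0,0,1,0.003,0.016,0.024,0,0,0,1,0.003,0.016,0.024,0,0,0,1,0.003,0.016,0.024,0,0,0])

```text
time_s: 6.82
position: [0.4585, -0.2906, 0.2492]
tool_rot: [[0.996, -0.091, 0.001], [-0.091, -0.996, -0.001], [0.001, 0.001, -1.0]]
ft_force: [-0.1, 0.6, -0.6]
grip_width: 0.0252
gripper_force: 40.0
```

```bash
python3 - <<'E'
from h import *
st();ds,a=grab("scene")
crop(a,"s6.png",285,115,60,50,10)
P=env.observe()["position"]
print((proj(ds,[P[0],P[1],P[2]-.1415])-[285,115]+.5)*10-.5)
print((proj(ds,[.457,-.2905,.1])-[285,115]+.5)*10-.5)
E
```

```text
{'time_s': 6.8167, 'q': [-44.8718, 21.1116, 75.6319, 0.0053, 83.1923, 50.3345], 'position': [0.4585, -0.2906, 0.2492], 'tool_rot': [[0.9959, -0.0908, 0.0009], [-0.0908, -0.9959, -0.0007], [0.0009, 0.0006, -1.0]], 'ft_force': [-0.0907, 0.6383, -0.6262], 'wrist_torque': [-0.0066, -0.0619, -0.0441], 'gripper_force': 40.0244, 'grip_width': 0.0252}
[303.5 278.5]
[305.5 302.5]
```

View pics/s6.png

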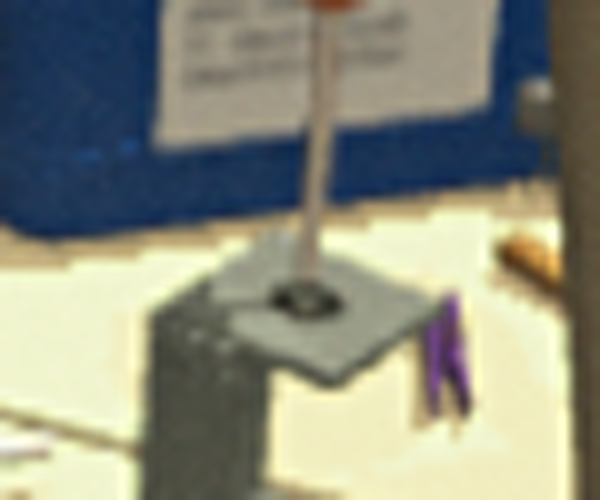

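The tip at (309,280) is above the hole at (309,300). I'll lower it.

>>> arm_command(commands=[1,0,0,0.02,0,0,0,1,0,0,0.04,0,0,0,1,0,0,0.05,0,0,0,1,0,0,0.05,0,0,0])

```text
time_s: 7.2
position: [0.4581, -0.2906, 0.2227]
tool_rot: [[0.996, -0.091, -0.001], [-0.091, -0.996, 0.001], [-0.001, -0.001, -1.0]]
ft_force: [-0.0, 0.2, -2.4]
grip_width: 0.0252
gripper_force: 40.1
```

>>> arm_command(commands=[1,0,0,0.05,0,0,0,1,0,0,0.1,0,0,0,1,0,0,0.13,0,0,0,1,0,0,0.14,0,0,0,1,0,0,0.147,0,0,0,1,0,0,0.147,0,0,0])

```text
time_s: 7.7
position: [0.4586, -0.2913, 0.1503]
tool_rot: [[0.996, -0.091, 0.001], [-0.091, -0.996, -0.001], [0.001, 0.001, -1.0]]
ft_force: [0.3, 0.9, -1.1]
grip_width: 0.025
gripper_force: 39.9
```

Go 1.5 mm further, release, and rise.

>>> arm_command(commands=[1,0,0,0.003,0,0,0,1,0,0,0.003,0,0,0,-0.2,0,0,0.003,0,0,0,-1,0,0,0.003,0,0,0,-1,0,0,0.003,0,0,0,-1,0,0,0.003,0,0,0,-1,0,0,0.003,0,0,0,-1,0,0,-0.25,0,0,0,-1,0,0,-0.25,0,0,0,-1,0,0,-0.25,0,0,0,-1,0,0,-0.25,0,0,0,-1,0,0,-0.25,0,0,0])

```text
time_s: 8.7
position: [0.4587, -0.2914, 0.2771]
tool_rot: [[0.996, -0.091, 0.004], [-0.091, -0.996, -0.004], [0.004, 0.003, -1.0]]
ft_force: [-0.1, 0.9, -0.5]
grip_width: 0.0851
gripper_force: 0.0
```

```bash
python3 - <<'E'
from h import *
st();ds,a=grab("scene");dt,b=grab("top")
x=cv2.resize(a[90:240,170:345],(700,600),interpolation=cv2.INTER_CUBIC);cv2.imwrite("pics/s7.png",x)
crop(b,"t7.png",196,124,200,145,4)
E
```

```text
{'time_s': 8.7, 'q': [-44.9136, 20.0033, 72.6672, 0.0005, 87.0197, 50.32], 'position': [0.4587, -0.2914, 0.2771], 'tool_rot': [[0.9958, -0.0912, 0.0038], [-0.0912, -0.9958, -0.0038], [0.0042, 0.0034, -1.0]], 'ft_force': [-0.1211, 0.8989, -0.474], 'wrist_torque': [0.0054, 0.0322, -0.0074], 'gripper_force': 0.0, 'grip_width': 0.0851}
```

View pics/s7.png

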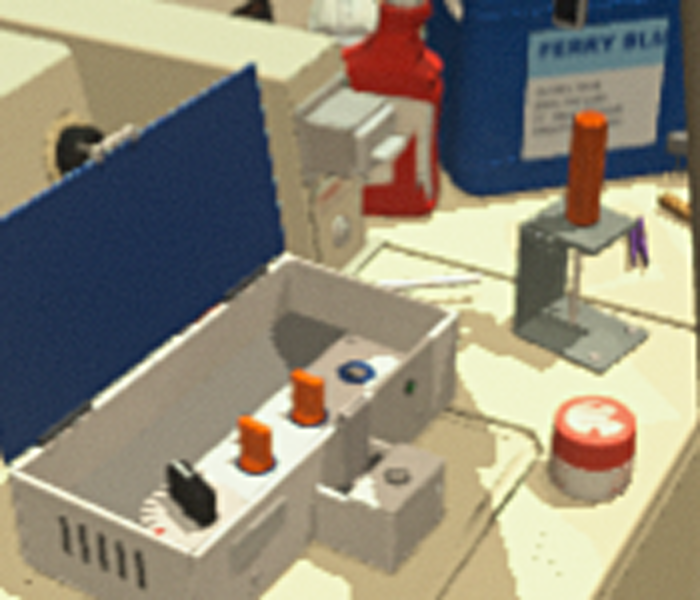

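View pics/t7.png

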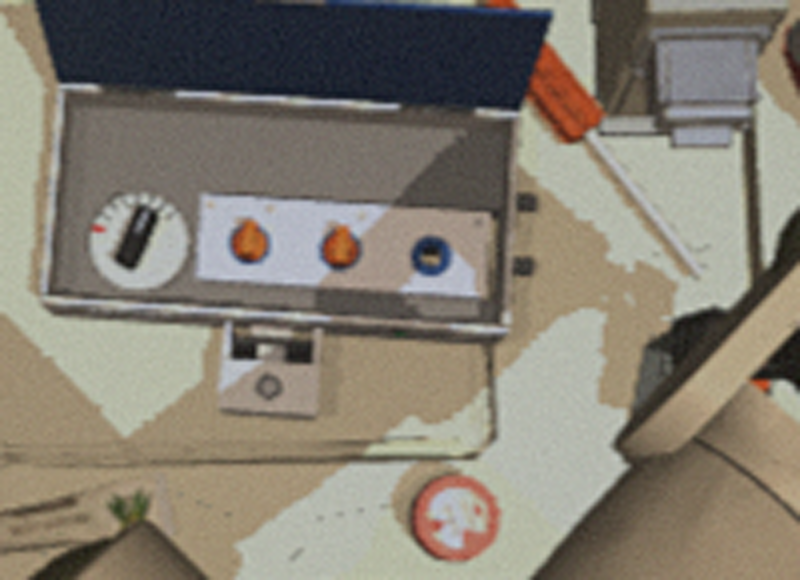

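The driver is hung in its bracket. Strainers 1 and 2 are in place at top crop (249,240) and (340,243), and socket 3 at (431,254) is empty. The red mark is at (97,229) and the knob bar is around (137,237). The tall decoy driver has tipped over and lies by itself at (650,200); it isn't one of the listed bystanders. Next I need to know which end of the knob carries the white line.

```bash
python3 - <<'E'
from h import *
dt,b=grab("top")
g=cv2.cvtColor(b,cv2.COLOR_BGR2GRAY)
print("u",list(range(222,242)))
for v in range(172,196): print(v,*["%3d"%x for x in g[v,222:242]])
T=lambda u,v:((u+.5)/4-.5+196,(v+.5)/4-.5+124)
o=np.array([.584,-.0115]);yaw=np.radians(-5.2);R=np.array([[np.cos(yaw),-np.sin(yaw)],[np.sin(yaw),np.cos(yaw)]])
W=lambda x,y:o+R@[x,y]
for n,p,z,l in[("dial",(139,241),.051,(-.025,.095)),("s1",(249,245),.04,(-.02,.02)),("s2",(340,248),.04,(-.02,-.042)),("s3",(431,254),.04,(-.02,-.104)),("red",(97,229),.051,(-.025,.125)),("fl",(43,300),.082,(-.075,.155)),("fr",(503,331),.082,(-.075,-.155)),("bl",(63,88),.082,(.075,.155)),("br",(520,113),.082,(.075,-.155)),("hole",(268,386),.055,(-.116,0))]:
    print(n,at(dt,*T(*p),z),W(*l).round(4))
E
```

```text
u [222, 223, 224, 225, 226, 227, 228, 229, 230, 231, 232, 233, 234, 235, 236, 237, 238, 239, 240, 241]
172 118 110 102  82 103 119 132 132 119 145 152 118 105 119 113 110 109 118 114 111
173 110 101 100 131 145 154 177 166 144 166 182 141 133 158 133 114 109 118 108 115
174 104 101 143 176 155 155 186 163 132 165 175 149 170 183 153 119 119 107 115 112
175 137 135 135 172 177 153 139 127  84  80 100 133 186 162 138 154 162 130 108 110
176 171 181 162 164 186 181 158 108  53  54  72  84 103 102 150 185 188 154 112 105
177 157 187 184 181 188 191 161  78  31  95 111  63  42 111 175 172 147 147 158 122
178 150 154 180 188 188 173 124  52  55 109 120  43  35 105 169 158 145 175 182 145
179 180 173 187 186 174 146  96  47  86 120  84  31  36 123 183 177 176 186 183 160
180 177 187 186 189 167 122  73  50 109 116  50  31  82 157 187 183 189 183 185 177
181 152 183 192 171 146 106  47  64 102  84  41  32 119 186 187 184 188 182 184 182
182 183 190 190 169 125  70  37  54  60  44  33  65 143 189 187 187 186 185 183 184
183 184 189 187 170 109  47  41  39  39  32  38 110 180 187 190 187 184 1
[... 768 characters left out ...]
93 140 174 188 189 188 192 185 184 184 187 189 187 185 189 188 182 159 109 102 116
194 108 136 168 185 189 187 188 194 187 191 189 189 185 186 167 132 110  97 105 115
195 112 114 118 139 165 183 190 188 185 186 182 179 169 151 118  96 104 109 118 118
dial [0.5693 0.0834 0.051 ] [0.5677 0.0854]
s1 [0.5668 0.009  0.04  ] [0.5659 0.0102]
s2 [ 0.5635 -0.0531  0.04  ] [ 0.5603 -0.0515]
s3 [ 0.558  -0.1148  0.04  ] [ 0.5547 -0.1133]
red [0.5782 0.112  0.051 ] [0.5704 0.1153]
fl [0.526  0.1448 0.082 ] [0.5234 0.1497]
fr [ 0.4996 -0.1569  0.082 ] [ 0.4953 -0.1591]
bl [0.6693 0.1311 0.082 ] [0.6727 0.1361]
br [ 0.645  -0.1734  0.082 ] [ 0.6446 -0.1727]
hole [ 0.4687 -0.0025  0.055 ] [ 0.4685 -0.001 ]
```

The white line is at the rear end of the bar (u≈231, v≈179), pointing at about -24° in the world frame, so q≈3.45. It needs about 96° counter-clockwise to reach the mark at about 72.4°. I'll move above the knob with the jaws half open.

>>> arm_command(commands=[0.06,0.15,-0.768,0.02,0,0,0.154,0.06,0.15,-0.768,0.02,0,0,0.154,0.06,0.15,-0.768,0.02,0,0,0.154,0.06,0.15,-0.768,0.02,0,0,0.154,0.06,0.15,-0.768,0.02,0,0,0.154,0.06,0.15,-0.768,0.02,0,0,0.154,0.06,0.15,-0.768,0.02,0,0,0.154,0.06,0.15,-0.768,0.02,0,0,0.154,0.06,0.15,-0.768,0.02,0,0,0.154,0.06,0.15,-0.768,0.02,0,0,0.154,0.06,0.15,-0.768,0.02,0,0,0.154,0.06,0.15,-0.768,0.02,0,0,0.154])

```text
time_s: 9.85
position: [0.5677, 0.0855, 0.263]
tool_rot: [[0.916, -0.4, -0.003], [-0.4, -0.916, -0.0], [-0.003, 0.001, -1.0]]
ft_force: [0.9, -1.2, -0.4]
grip_width: 0.0402
gripper_force: 0.0
```

```bash
python3 - <<'E'
from h import *
st();print(shift([.5688,.0842,.077]))
E
```

```text
{'time_s': 9.85, 'q': [-3.2376, 23.8662, 68.8985, -0.0107, 87.4202, 110.349], 'position': [0.5677, 0.0855, 0.263], 'tool_rot': [[0.9165, -0.4001, -0.0032], [-0.4001, -0.9165, -0.0], [-0.003, 0.0013, -1.0]], 'ft_force': [0.8985, -1.1562, -0.375], 'wrist_torque': [-0.0333, -0.0708, -0.0002], 'gripper_force': 0.0, 'grip_width': 0.0402}
[0.0042 0.0011 0.3719]
```

>>> arm_command(commands=[0.06,0.003,0.001,0.3,0,0,0,0.06,0.003,0.001,0.3,0,0,0,0.06,0.003,0.001,0.3,0,0,0,0.06,0.003,0.001,0.3,0,0,0,0.06,0.003,0.001,0.34,0,0,0,0.06,0.003,0.001,0.37,0,0,0,0.06,0.003,0.001,0.37,0,0,0,1,0.003,0.001,0.37,0,0,0,1,0.003,0.001,0.37,0,0,0,1,0.003,0.001,0.37,0,0,0,1,0.003,0.001,0.37,0,0,0,1,0.003,0.001,0.37,0,0,0], newtons=30)

```text
time_s: 10.85
position: [0.5697, 0.0828, 0.0808]
tool_rot: [[0.916, -0.402, 0.002], [-0.402, -0.916, -0.001], [0.002, 0.0, -1.0]]
ft_force: [-0.4, -4.9, 4.4]
grip_width: 0.0131
gripper_force: 33.5
```

```bash
python3 - <<'E'
from h import *
st();R=np.array(env.observe()["tool_rot"]);print(np.degrees(np.arctan2(R[1,0],R[0,0])))
E
```

```text
{'time_s': 10.85, 'q': [-3.4819, 34.1426, 83.7931, -0.0652, 61.9448, 110.2675], 'position': [0.5697, 0.0828, 0.0808], 'tool_rot': [[0.9155, -0.4022, 0.002], [-0.4022, -0.9155, -0.0011], [0.0023, 0.0002, -1.0]], 'ft_force': [-0.3915, -4.8896, 4.394], 'wrist_torque': [-0.7801, 0.1093, -0.0583], 'gripper_force': 33.4784, 'grip_width': 0.0131}
-23.718797726919753
```

>>> arm_command(commands=[1,0.001,0.002,0,0,0,-0.05,1,0.001,0.002,0,0,0,-0.1,1,0.001,0.002,0,0,0,-0.15,1,0.001,0.002,0,0,0,-0.2,1,0.001,0.002,0,0,0,-0.25,1,0.001,0.002,0,0,0,-0.3,1,0.001,0.002,0,0,0,-0.35,1,0.001,0.002,0,0,0,-0.4,1,0.001,0.002,0,0,0,-0.4,1,0.001,0.002,0,0,0,-0.4,1,0.001,0.002,0,0,0,-0.4])

```text
time_s: 11.77
position: [0.5697, 0.0838, 0.0808]
tool_rot: [[0.911, 0.411, 0.002], [0.411, -0.911, 0.002], [0.003, -0.001, -1.0]]
ft_force: [0.7, 6.0, 4.3]
grip_width: 0.0129
gripper_force: 33.6
```

```bash
python3 - <<'E'
from h import *
st();R=np.array(env.observe()["tool_rot"]);print(np.degrees(np.arctan2(R[1,0],R[0,0])))
E
```

```text
{'time_s': 11.7667, 'q': [-3.4726, 34.1352, 83.8052, 0.1668, 61.9354, 62.1507], 'position': [0.5697, 0.0838, 0.0808], 'tool_rot': [[0.9114, 0.4115, 0.0023], [0.4115, -0.9114, 0.0024], [0.0031, -0.0013, -1.0]], 'ft_force': [0.6513, 5.9888, 4.2812], 'wrist_torque': [1.0593, -0.0713, 0.058], 'gripper_force': 33.5804, 'grip_width': 0.0129}
24.29833260471368
```

>>> arm_command(commands=[1,0.0006,-0.0013,0,0,0,-0.05,1,0.0006,-0.0013,0,0,0,-0.1,1,0.0006,-0.0013,0,0,0,-0.15,1,0.0006,-0.0013,0,0,0,-0.2,1,0.0006,-0.0013,0,0,0,-0.25,1,0.0006,-0.0013,0,0,0,-0.3,1,0.0006,-0.0013,0,0,0,-0.35,1,0.0006,-0.0013,0,0,0,-0.401,1,0.0006,-0.0013,0,0,0,-0.401,1,0.0006,-0.0013,0,0,0,-0.401,1,0.0006,-0.0013,0,0,0,-0.401])

```text
time_s: 12.68
position: [0.5689, 0.0846, 0.0808]
tool_rot: [[0.302, 0.953, 0.0], [0.953, -0.302, 0.002], [0.002, -0.001, -1.0]]
ft_force: [-2.7, 6.8, 6.9]
grip_width: 0.013
gripper_force: 33.9
```

```bash
python3 - <<'E'
from h import *
st();R=np.array(env.observe()["tool_rot"]);print(np.degrees(np.arctan2(R[1,0],R[0,0])))
E
```

```text
{'time_s': 12.6833, 'q': [-3.3948, 34.1236, 83.8408, 0.1627, 62.032, 14.1035], 'position': [0.5689, 0.0846, 0.0808], 'tool_rot': [[0.3019, 0.9533, 0.0002], [0.9533, -0.3019, 0.0025], [0.0024, -0.0006, -1.0]], 'ft_force': [-2.6514, 6.8209, 6.8972], 'wrist_torque': [1.0641, 0.5311, 0.0795], 'gripper_force': 33.9091, 'grip_width': 0.013}
72.4253103919686
```

>>> arm_command(commands=[0.06,0,0,0,0,0,0,0.06,0,0,0,0,0,0,0.06,0,0,0,0,0,0,0.06,0,0,-0.34,0,0,0,0.06,0,0,-0.34,0,0,0,0.06,0,0,-0.34,0,0,0,0.06,0,0,-0.34,0,0,0,0.06,0,0,-0.34,0,0,0])

```text
time_s: 13.35
position: [0.5713, 0.0829, 0.2578]
tool_rot: [[0.302, 0.953, 0.014], [0.953, -0.302, -0.001], [0.003, 0.013, -1.0]]
ft_force: [0.1, -1.1, 0.7]
grip_width: 0.0399
gripper_force: 0.0
```

>>> arm_command(commands=[0.06,-0.55,-0.08,0,0,0,0.64,0.06,-0.55,-0.08,0,0,0,0.64,0.06,-0.55,-0.08,0,0,0,0.64,0.06,-0.55,-0.08,0,0,0,0.64,0.06,-0.55,-0.08,0,0,0,0.64,0.06,-0.55,-0.08,0,0,0,0.64,0.06,-0.55,-0.08,0,0,0,0.64,0.06,-0.55,-0.08,0,0,0,0.64,0.06,-0.55,-0.08,0,0,0,0.64,0.06,-0.55,-0.08,0,0,0,0.64,0.06,-0.55,-0.08,0,0,0,0.64])

```text
time_s: 14.27
position: [0.4478, -0.1673, 0.2496]
tool_rot: [[0.996, -0.084, 0.0], [-0.084, -0.996, 0.0], [0.0, -0.0, -1.0]]
ft_force: [-0.3, -0.2, -0.7]
grip_width: 0.0401
gripper_force: 0.0
```

```bash
python3 - <<'E'
from h import *
st();ds,a=grab("scene");dt,b=grab("top")
t=cv2.resize(b[165:200,215:295],None,fx=10,fy=10,interpolation=cv2.INTER_CUBIC)
s=cv2.resize(a[178:230,200:260],None,fx=5,fy=5,interpolation=cv2.INTER_CUBIC)[:250]
out=np.zeros((600,800,3),np.uint8); out[:350]=t; out[350:,:300]=s
w=cv2.resize(b,None,fx=.65,fy=.65)
out[350:600,310:310+333]=w[:250]
cv2.imwrite("pics/c8.png",out)
E
```

```text
{'time_s': 14.2667, 'q': [-34.7202, 14.6138, 85.2848, 0.0045, 80.1022, 60.0864], 'position': [0.4478, -0.1673, 0.2496], 'tool_rot': [[0.9965, -0.0838, 0.0], [-0.0838, -0.9965, 0.0001], [0.0, -0.0001, -1.0]], 'ft_force': [-0.257, -0.2056, -0.7168], 'wrist_torque': [0.037, -0.0161, 0.0146], 'gripper_force': 0.0, 'grip_width': 0.0401}
```

View pics/c8.png

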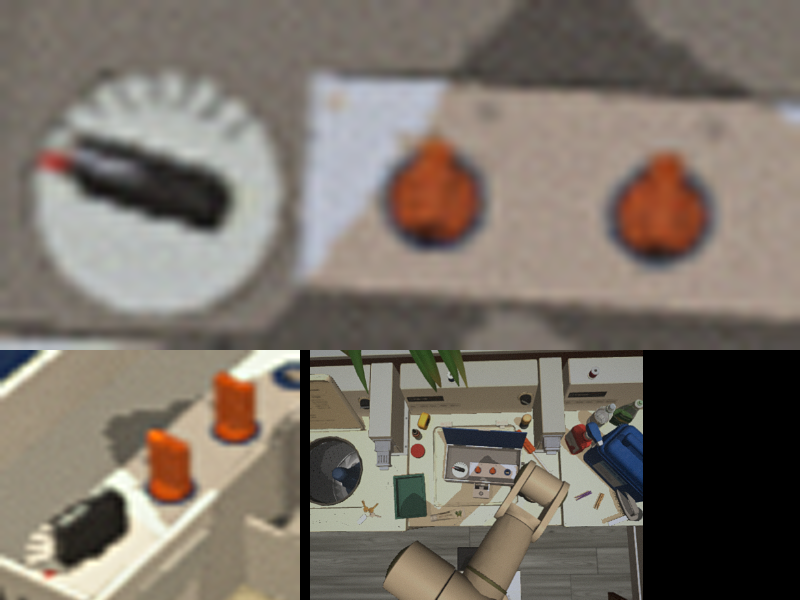

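The white line now points at the red mark at (55,158) in the crop. Both strainer tabs, at (437,190) and (665,200), lie along the doser's x, and the tray hasn't moved. Next is strainer 1.

```bash
python3 - <<'E'
from h import *
print(shift([.5666,.0092,.25]))
E
```

```text
[ 0.2092 -0.3701 -0.0009]
```

>>> arm_command(commands=[0.06,0.209,-0.37,0,0,0,0,0.06,0.209,-0.37,0,0,0,0,0.06,0.209,-0.37,0,0,0,0,0.06,0.209,-0.37,0,0,0,0,0.06,0.209,-0.37,0,0,0,0,0.06,0.209,-0.37,0,0,0,0,0.06,0.209,-0.37,0,0,0,0,0.06,0.209,-0.37,0,0,0,0])

```text
time_s: 15.03
position: [0.5661, 0.0093, 0.2494]
tool_rot: [[0.997, -0.074, -0.001], [-0.074, -0.997, -0.0], [-0.001, 0.0, -1.0]]
ft_force: [0.9, -0.3, -0.2]
grip_width: 0.0401
gripper_force: 0.0
```

```bash
python3 - <<'E'
from h import *
st();print(shift([.5666,.0092,.068]))
E
```

```text
{'time_s': 15.0333, 'q': [-11.0264, 23.5017, 71.7657, -0.021, 84.7704, 83.2262], 'position': [0.5661, 0.0093, 0.2494], 'tool_rot': [[0.9972, -0.0741, -0.0007], [-0.0741, -0.9972, -0.0002], [-0.0007, 0.0003, -1.0]], 'ft_force': [0.8632, -0.3211, -0.1858], 'wrist_torque': [-0.0146, 0.0913, 0.0142], 'gripper_force': 0.0, 'grip_width': 0.0401}
[0.0012 0.     0.3628]
```

>>> arm_command(commands=[0.06,0.001,0,0.3,0,0,0,0.06,0.001,0,0.3,0,0,0,0.06,0.001,0,0.3,0,0,0,0.06,0.001,0,0.3,0,0,0,0.06,0.001,0,0.34,0,0,0,0.06,0.001,0,0.36,0,0,0,0.06,0.001,0,0.36,0,0,0,1,0.001,0,0.36,0,0,0,1,0.001,0,0.36,0,0,0,1,0.001,0,0.36,0,0,0,1,0.001,0,0.36,0,0,0], newtons=80)

```text
time_s: 15.95
position: [0.5678, 0.0091, 0.0715]
tool_rot: [[0.997, -0.077, 0.004], [-0.077, -0.997, -0.001], [0.004, 0.0, -1.0]]
ft_force: [0.3, 0.9, 7.4]
grip_width: 0.0073
gripper_force: 81.5
```

>>> arm_command(commands=[1,0,0,0,0,0,0,1,0,0,0,0,0,0])

```text
time_s: 16.12
position: [0.5679, 0.0092, 0.0716]
tool_rot: [[0.997, -0.076, 0.004], [-0.076, -0.997, -0.001], [0.004, 0.001, -1.0]]
ft_force: [0.3, 1.4, 7.3]
grip_width: 0.0067
gripper_force: 81.5
```

>>> arm_command(commands=[1,0,0,-0.003,0,0,-0.05,1,0,0,-0.006,0,0,-0.1,1,0,0,-0.008,0,0,-0.15,1,0,0,-0.009,0,0,-0.2,1,0,0,-0.01,0,0,-0.25,1,0,0,-0.011,0,0,-0.3])

```text
time_s: 16.62
position: [0.5666, 0.0088, 0.0736]
tool_rot: [[0.849, 0.528, -0.002], [0.528, -0.849, -0.001], [-0.002, -0.0, -1.0]]
ft_force: [5.2, -6.6, -22.5]
grip_width: 0.007
gripper_force: 77.7
```

>>> arm_command(commands=[1,0,0,0.004,0,0,-0.05,1,0,0,0.003,0,0,-0.1,1,0,0,0.003,0,0,-0.15])

```text
time_s: 16.87
position: [0.5669, 0.009, 0.0736]
tool_rot: [[0.644, 0.765, -0.0], [0.765, -0.644, -0.0], [-0.0, 0.0, -1.0]]
ft_force: [2.6, 0.9, -5.5]
grip_width: 0.0071
gripper_force: 79.9
```

>>> arm_command(commands=[1,0,0,-0.001,0,0,-0.05,1,0,0,-0.0014,0,0,-0.1,1,0,0,-0.0017,0,0,-0.15,1,0,0,-0.002,0,0,-0.2,1,0,0,-0.0023,0,0,-0.25,1,0,0,-0.0026,0,0,-0.3,1,0,0,-0.0029,0,0,-0.35,1,0,0,-0.0032,0,0,-0.4])

```text
time_s: 17.53
position: [0.5663, 0.0097, 0.0747]
tool_rot: [[-0.138, 0.99, -0.002], [0.99, 0.138, 0.0], [0.001, -0.001, -1.0]]
ft_force: [0.9, -2.5, -11.5]
grip_width: 0.0071
gripper_force: 79.1
```

```bash
python3 - <<'E'
from h import *
st()
E
```

```text
{'time_s': 17.5333, 'q': [-10.9954, 33.9511, 85.5693, 0.0042, 60.569, -18.9227], 'position': [0.5663, 0.0097, 0.0747], 'tool_rot': [[-0.1379, 0.9904, -0.0015], [0.9904, 0.1379, 0.0004], [0.0006, -0.0015, -1.0]], 'ft_force': [0.9331, -2.5392, -11.4849], 'wrist_torque': [-0.3352, -0.1986, 0.0663], 'gripper_force': 79.0884, 'grip_width': 0.0071}
```

>>> arm_command(commands=[1,0,0,-0.0003,0,0,-0.05,1,0,0,-0.0006,0,0,-0.1,1,0,0,-0.0009,0,0,-0.15,1,0,0,-0.0012,0,0,-0.2,1,0,0,-0.0015,0,0,-0.25,1,0,0,-0.0018,0,0,-0.3,1,0,0,-0.0021,0,0,-0.35,1,0,0,-0.0024,0,0,-0.4,1,0,0,-0.0027,0,0,-0.45,1,0,0,-0.003,0,0,-0.5,1,0,0,-0.0033,0,0,-0.55,1,0,0,-0.0036,0,0,-0.6])

```text
time_s: 18.53
position: [0.5663, 0.0088, 0.0767]
tool_rot: [[-0.985, 0.175, -0.002], [0.175, 0.985, -0.001], [0.002, -0.002, -1.0]]
ft_force: [-1.3, -1.3, -7.6]
grip_width: 0.007
gripper_force: 79.6
```

>>> arm_command(commands=[1,0,0,-0.001,0,0,-0.05,1,0,0,-0.0014,0,0,-0.1,1,0,0,-0.0018,0,0,-0.15,1,0,0,-0.0021,0,0,-0.2,1,0,0,-0.0024,0,0,-0.25,1,0,0,-0.0027,0,0,-0.3,1,0,0,-0.003,0,0,-0.35,1,0,0,-0.0033,0,0,-0.4,1,0,0,-0.0036,0,0,-0.45,1,0,0,-0.0039,0,0,-0.5])

```text
time_s: 19.37
position: [0.5666, 0.0089, 0.0783]
tool_rot: [[-0.644, -0.765, -0.001], [-0.765, 0.644, -0.001], [0.001, 0.0, -1.0]]
ft_force: [4.2, -4.1, -14.6]
grip_width: 0.0074
gripper_force: 78.8
```

```bash
python3 - <<'E'
from h import *
st()
E
```

```text
{'time_s': 19.3667, 'q': [-11.0453, 33.6724, 85.3468, -0.0575, 61.0207, -150.9211], 'position': [0.5666, 0.0089, 0.0783], 'tool_rot': [[-0.6441, -0.765, -0.0009], [-0.765, 0.6441, -0.0007], [0.0011, 0.0002, -1.0]], 'ft_force': [4.1831, -4.1185, -14.5998], 'wrist_torque': [-0.6608, -0.8301, -0.1072], 'gripper_force': 78.7565, 'grip_width': 0.0074}
```

>>> arm_command(commands=[1,0,0,0.0004,0,0,0.05,1,0,0,0,0,0,0.1,1,0,0,-0.0003,0,0,0.15,1,0,0,-0.0006,0,0,0.2,1,0,0,-0.0009,0,0,0.25,1,0,0,-0.0012,0,0,0.3,1,0,0,-0.0015,0,0,0.35,1,0,0,-0.0018,0,0,0.4,1,0,0,-0.0021,0,0,0.45,1,0,0,-0.0024,0,0,0.5,1,0,0,-0.0027,0,0,0.55,1,0,0,-0.003,0,0,0.6])

```text
time_s: 20.37
position: [0.5657, 0.0097, 0.0795]
tool_rot: [[-0.923, 0.386, -0.003], [0.386, 0.923, 0.001], [0.003, -0.001, -1.0]]
ft_force: [-0.2, -1.2, -13.6]
grip_width: 0.0069
gripper_force: 78.8
```

>>> arm_command(commands=[1,0,0,-0.0003,0,0,0.05,1,0,0,-0.0005,0,0,0.1,1,0,0,-0.0008,0,0,0.15,1,0,0,-0.001,0,0,0.2,1,0,0,-0.0012,0,0,0.25,1,0,0,-0.0015,0,0,0.3,1,0,0,-0.0018,0,0,0.35,1,0,0,-0.002,0,0,0.4,1,0,0,-0.0022,0,0,0.45,1,0,0,-0.0025,0,0,0.5,1,0,0,-0.0028,0,0,0.55,1,0,0,-0.003,0,0,0.6])

```text
time_s: 21.37
position: [0.5662, 0.0098, 0.081]
tool_rot: [[0.082, 0.997, -0.002], [0.997, -0.082, 0.001], [0.001, -0.002, -1.0]]
ft_force: [3.2, 3.5, -13.9]
grip_width: 0.007
gripper_force: 78.8
```

>>> arm_command(commands=[1,0,0,-0.0003,0,0,0.05,1,0,0,-0.0005,0,0,0.1,1,0,0,-0.0008,0,0,0.15,1,0,0,-0.001,0,0,0.2,1,0,0,-0.0012,0,0,0.25,1,0,0,-0.0015,0,0,0.3,1,0,0,-0.0018,0,0,0.35,1,0,0,-0.002,0,0,0.4,1,0,0,-0.0022,0,0,0.45,1,0,0,-0.0025,0,0,0.5,1,0,0,-0.0028,0,0,0.55,1,0,0,-0.003,0,0,0.6])

```text
time_s: 22.37
position: [0.5672, 0.0096, 0.0833]
tool_rot: [[0.973, 0.23, 0.001], [0.23, -0.973, 0.001], [0.001, -0.001, -1.0]]
ft_force: [3.1, -2.1, -6.6]
grip_width: 0.007
gripper_force: 80.0
```

```bash
python3 - <<'E'
from h import *
st()
E
```

```text
{'time_s': 22.3667, 'q': [-11.0082, 33.3061, 85.0433, 0.0597, 61.6101, 65.6685], 'position': [0.5672, 0.0096, 0.0833], 'tool_rot': [[0.9732, 0.23, 0.0009], [0.23, -0.9732, 0.0008], [0.001, -0.0005, -1.0]], 'ft_force': [3.1014, -2.1185, -6.5883], 'wrist_torque': [-0.5925, -0.662, -0.0491], 'gripper_force': 79.9632, 'grip_width': 0.007}
```

>>> arm_command(commands=[1,0,0,-0.001,0,0,0.05,1,0,0,-0.0014,0,0,0.1,1,0,0,-0.0017,0,0,0.15,1,0,0,-0.002,0,0,0.2,1,0,0,-0.0023,0,0,0.25,1,0,0,-0.0026,0,0,0.3,1,0,0,-0.0029,0,0,0.35,1,0,0,-0.0032,0,0,0.4,1,0,0,-0.0035,0,0,0.45,1,0,0,-0.0038,0,0,0.5,1,0,0,-0.0041,0,0,0.55,1,0,0,-0.0044,0,0,0.6])

```text
time_s: 23.37
position: [0.5674, 0.0087, 0.0864]
tool_rot: [[0.52, -0.854, 0.002], [-0.854, -0.52, -0.002], [0.002, -0.001, -1.0]]
ft_force: [-0.2, 1.7, -1.2]
grip_width: 0.0072
gripper_force: 80.8
```

>>> arm_command(commands=[1,0,0,0,0,0,0.02,1,0,0,0,0,0,0,1,0,0,-0.0003,0,0,-0.05,1,0,0,-0.0006,0,0,-0.1,1,0,0,-0.0009,0,0,-0.15,1,0,0,-0.0012,0,0,-0.2,1,0,0,-0.0015,0,0,-0.25,1,0,0,-0.0018,0,0,-0.3])

```text
time_s: 24.03
position: [0.5678, 0.009, 0.0875]
tool_rot: [[0.927, -0.376, 0.003], [-0.376, -0.927, -0.001], [0.003, -0.0, -1.0]]
ft_force: [1.5, -4.9, 0.2]
grip_width: 0.0069
gripper_force: 81.0
```

>>> arm_command(commands=[1,0,0,-0.001,0,0,-0.05,1,0,0,-0.002,0,0,-0.1,1,0,0,-0.0025,0,0,-0.15,1,0,0,-0.003,0,0,-0.2,1,0,0,-0.0034,0,0,-0.25,1,0,0,-0.0038,0,0,-0.3,1,0,0,-0.0042,0,0,-0.35,1,0,0,-0.0046,0,0,-0.4,1,0,0,-0.005,0,0,-0.45,1,0,0,-0.0054,0,0,-0.5,1,0,0,-0.0058,0,0,-0.55,1,0,0,-0.0062,0,0,-0.6])

```text
time_s: 25.03
position: [0.5673, 0.0095, 0.0908]
tool_rot: [[0.644, 0.765, 0.002], [0.765, -0.644, -0.0], [0.001, 0.002, -1.0]]
ft_force: [1.3, -0.4, 0.8]
grip_width: 0.0069
gripper_force: 81.0
```

>>> arm_command(commands=[1,0,0,-0.001,0,0,-0.05,1,0,0,-0.002,0,0,-0.1,1,0,0,-0.003,0,0,-0.15,1,0,0,-0.0036,0,0,-0.2,1,0,0,-0.0042,0,0,-0.25,1,0,0,-0.0048,0,0,-0.3,1,0,0,-0.0054,0,0,-0.35,1,0,0,-0.006,0,0,-0.4])

```text
time_s: 25.7
position: [0.567, 0.0096, 0.0935]
tool_rot: [[-0.138, 0.99, 0.001], [0.99, 0.138, 0.0], [-0.0, 0.001, -1.0]]
ft_force: [-0.1, -0.4, -0.4]
grip_width: 0.0068
gripper_force: 80.9
```

```bash
python3 - <<'E'
from h import *
st();ds,a=grab("scene")
h=cv2.cvtColor(a,cv2.COLOR_BGR2HSV);m=cv2.inRange(h,(3,150,90),(14,255,255))
n,_,s,c=cv2.connectedComponentsWithStats(m)
for i in range(1,n):
    if s[i,4]>15: print(s[i],c[i].round(1))
for z in(.04,.044,.06,.075): print(z,proj(ds,[.567,.009,z]),proj(ds,[.5635,-.0531,z]))
E
```

```text
{'time_s': 25.7, 'q': [-10.9984, 32.5112, 84.4858, 0.0129, 62.9444, -18.9227], 'position': [0.567, 0.0096, 0.0935], 'tool_rot': [[-0.1378, 0.9905, 0.001], [0.9905, 0.1378, 0.0], [-0.0001, 0.001, -1.0]], 'ft_force': [-0.0676, -0.3621, -0.3926], 'wrist_torque': [0.0466, 0.0017, 0.0089], 'gripper_force': 80.8846, 'grip_width': 0.0068}
[312 118   9  28 202] [315.8 132.6]
[261 124  19  20 189] [270.5 136.6]
[243 183   8  13  88] [246.6 189.5]
[230 189   8  13  55] [232.3 196.2]
[308 191  21  17 166] [318.2 201.4]
[134 251  23  21 302] [146.9 260.4]
0.04 [233.7 205. ] [246.1 193.1]
0.044 [233.6 203.8] [246.1 191.9]
0.06 [233.4 199.1] [246.  187.2]
0.075 [233.2 194.6] [245.8 182.8]
```

Strainer 1's blob has risen about 6 px, roughly 20 mm, so it is out. I'll lift clear and re-measure the tray by colour.

>>> arm_command(commands=[1,0,0,-0.008,0,0,0,1,0,0,-0.016,0,0,0,1,0,0,-0.05,0,0,0,1,0,0,-0.28,0,0,0,1,0,0,-0.28,0,0,0,1,0,0,-0.28,0,0,0,1,0,0,-0.28,0,0,0])

```text
time_s: 26.33
position: [0.5688, 0.0092, 0.2404]
tool_rot: [[-0.13, 0.991, 0.013], [0.992, 0.13, -0.002], [-0.004, 0.012, -1.0]]
ft_force: [0.2, -0.4, -0.4]
grip_width: 0.0069
gripper_force: 80.8
```

```bash
cat >> h.py <<'E'
def tray():
    d,b=grab("top");h=cv2.cvtColor(b,cv2.COLOR_BGR2HSV);m=cv2.inRange(h,(60,80,25),(95,255,160));m[:,:100]=0;m[:,300:]=0
    n,_,s,c=cv2.connectedComponentsWithStats(m);i=1+np.argmax(s[1:,4])
    q=cv2.boxPoints(cv2.minAreaRect(np.argwhere(_==i)[:,::-1].astype(np.float32)))
    P=np.array([at(d,*p,.042) for p in q]);print("tray",s[i],P.round(3).tolist(),P.mean(0).round(4))
E
python3 - <<'E'
from h import *
st();tray()
E
```

```text
{'time_s': 26.3333, 'q': [-10.994, 23.8112, 72.7853, 0.0053, 82.6535, -18.4624], 'position': [0.5688, 0.0092, 0.2404], 'tool_rot': [[-0.1299, 0.9914, 0.0129], [0.9915, 0.13, -0.0024], [-0.0041, 0.0124, -0.9999]], 'ft_force': [0.2058, -0.4174, -0.4122], 'wrist_torque': [0.0092, -0.0031, -0.026], 'gripper_force': 80.8326, 'grip_width': 0.0069}
tray [135 191  42  41 744] [[0.54, 0.352, 0.042], [0.555, 0.241, 0.042], [0.45, 0.224, 0.042], [0.435, 0.334, 0.042]] [0.4948 0.2878 0.042 ]
```

```bash
python3 - <<'E'
from h import *
print(shift([.489,.299,.24]))
E
```

```text
[ 0.5949 -0.0809 -0.0086]
```

>>> arm_command(commands=[1,0.595,-0.081,0,0,0,0,1,0.595,-0.081,0,0,0,0,1,0.595,-0.081,0,0,0,0,1,0.595,-0.081,0,0,0,0,1,0.595,-0.081,0,0,0,0,1,0.595,-0.081,0,0,0,0,1,0.595,-0.081,0,0,0,0,1,0.595,-0.081,0,0,0,0,1,0.595,-0.081,0,0,0,0,1,0.595,-0.081,0,0,0,0,1,0.595,-0.081,0,0,0,0])

```text
time_s: 27.3
position: [0.4876, 0.2978, 0.2322]
tool_rot: [[-0.131, 0.991, -0.001], [0.991, 0.131, -0.001], [-0.001, -0.001, -1.0]]
ft_force: [-1.0, -0.9, -0.4]
grip_width: 0.0075
gripper_force: 80.8
```

```bash
python3 - <<'E'
from h import *
st();print(shift([.489,.299,.068]))
E
```

```text
{'time_s': 27.3, 'q': [19.557, 24.7392, 72.6364, -0.0174, 82.691, 12.0606], 'position': [0.4876, 0.2978, 0.2322], 'tool_rot': [[-0.1305, 0.9914, -0.001], [0.9914, 0.1305, -0.0007], [-0.0005, -0.0011, -1.0]], 'ft_force': [-1.0113, -0.8647, -0.4032], 'wrist_torque': [-0.0108, 0.0205, 0.0177], 'gripper_force': 80.8344, 'grip_width': 0.0075}
[0.0021 0.0034 0.3284]
```

>>> arm_command(commands=[1,0,0,0.28,0,0,0,1,0,0,0.28,0,0,0,1,0,0,0.28,0,0,0,1,0,0,0.28,0,0,0,1,0,0,0.31,0,0,0,1,0,0,0.325,0,0,0,1,0,0,0.325,0,0,0])

```text
time_s: 27.88
position: [0.4873, 0.2975, 0.0689]
tool_rot: [[-0.13, 0.991, -0.003], [0.991, 0.13, -0.001], [-0.001, -0.003, -1.0]]
ft_force: [-0.4, 0.3, 0.1]
grip_width: 0.0071
gripper_force: 80.8
```

>>> arm_command(commands=[0.3,0,0,0,0,0,0,0.06,0,0,0,0,0,0,0.06,0,0,0,0,0,0,0.06,0,0,0,0,0,0,0.06,0,0,-0.3,0,0,0,0.06,0,0,-0.34,0,0,0,0.06,0,0,-0.34,0,0,0,0.06,0,0,-0.34,0,0,0,0.06,0,0,-0.34,0,0,0,0.06,0,0,-0.34,0,0,0])

```text
time_s: 28.72
position: [0.4879, 0.2993, 0.2434]
tool_rot: [[-0.132, 0.991, 0.006], [0.991, 0.132, 0.002], [0.001, 0.006, -1.0]]
ft_force: [-0.2, 0.8, -0.3]
grip_width: 0.0399
gripper_force: 0.0
```

```bash
cat >> h.py <<'E'
def orange(name):
    d,a=grab(name);h=cv2.cvtColor(a,cv2.COLOR_BGR2HSV);m=cv2.inRange(h,(3,150,90),(14,255,255))
    n,_,s,c=cv2.connectedComponentsWithStats(m)
    for i in range(1,n):
        if s[i,4]>12: print(name,s[i],c[i].round(1),at(d,*c[i],.01),at(d,*c[i],.06))
E
python3 - <<'E'
from h import *
st();orange("scene");orange("top");print(shift([.5635,-.0531,.25]))
E
```

```text
{'time_s': 28.7167, 'q': [19.6753, 24.1946, 71.6413, -0.0015, 83.7853, 12.0619], 'position': [0.4879, 0.2993, 0.2434], 'tool_rot': [[-0.1325, 0.9912, 0.0062], [0.9912, 0.1325, 0.0022], [0.0014, 0.0065, -1.0]], 'ft_force': [-0.2275, 0.8129, -0.2747], 'wrist_torque': [0.0191, -0.0177, -0.0132], 'gripper_force': 0.0, 'grip_width': 0.0399}
scene [275 112   5   5  13] [277.8 114. ] [ 0.7257 -0.5981  0.01  ] [ 0.6821 -0.504   0.06  ]
scene [312 118  10  29 227] [316.3 131.5] [ 0.5393 -0.5317  0.01  ] [ 0.5089 -0.4424  0.06  ]
scene [261 124  19  20 192] [270.4 136.6] [ 0.6704 -0.4213  0.01  ] [ 0.6308 -0.3398  0.06  ]
scene [243 182   8  14  91] [246.5 189.3] [ 0.5917 -0.1044  0.01  ] [ 0.5576 -0.0453  0.06  ]
scene [308 195  21  13 145] [317.8 202.1] [ 0.384  -0.1436  0.01  ] [ 0.3646 -0.0817  0.06  ]
scene [134 251  23  21 302] [146.9 260.4] [0.6638 0.2582 0.01  ] [0.6245 0.2916 0.06  ]
scene [169 304  15   7  53] [176.6 306.3] [0.5189 0.3332 0.01  ] [0.4899 0.3613 0.06  ]
top [408 114  16  13  82] [415.5 120.4] [ 0.747  -0.4389  0.01  ] [ 0.732  -0.4224  0.06  ]
top [318 123   7   3  17] [320.9 124.2] [ 0.7426 -0.1724  0.01  ] [ 0.7278 -0.1664  0.06  ]
top [328 135  19  24 236] [336.1 148. ] [ 0.6723 -0.2124  0.01  ] [ 0.6602 -0.2048  0.06  ]
top [423 141  10   5  16] [427.4 142.9] [ 0.6811 -0.4679  0.01  ] [ 0.6687 -0.4503  0.06  ]
top [417 143   6   7  13] [419.8 145.5] [ 0.674  -0.4463  0.01  ] [ 0.6618 -0.4296  0.06  ]
top [156 145  20  16 106] [166.1 151.6] [0.6731 0.2696 0.01  ] [0.661  0.2583 0.06  ]
top [166 157   5   8  17] [168.1 160.8] [0.6464 0.2637 0.01  ] [0.6354 0.2527 0.06  ]
top [277 181   8   9  50] [280.6 185.5] [ 0.5686 -0.0539  0.01  ] [ 0.5605 -0.0525  0.06  ]
top [135 200  10  13  93] [139.4 205.6] [0.5198 0.3436 0.01  ] [0.5137 0.3295 0.06  ]
top [379 214  10   9  73] [383. 218.] [ 0.4722 -0.3329  0.01  ] [ 0.468  -0.3205  0.06  ]
[-0.7179  0.0587 -0.0209]
```

>>> arm_command(commands=[0.06,-0.718,0.059,-0.01,0,0,-0.647,0.06,-0.718,0.059,-0.01,0,0,-0.647,0.06,-0.718,0.059,-0.01,0,0,-0.647,0.06,-0.718,0.059,-0.01,0,0,-0.647,0.06,-0.718,0.059,-0.01,0,0,-0.647,0.06,-0.718,0.059,-0.01,0,0,-0.647,0.06,-0.718,0.059,-0.01,0,0,-0.647,0.06,-0.718,0.059,-0.01,0,0,-0.647,0.06,-0.718,0.059,-0.01,0,0,-0.647,0.06,-0.718,0.059,-0.01,0,0,-0.647,0.06,-0.718,0.059,-0.01,0,0,-0.647,0.06,-0.718,0.059,-0.01,0,0,-0.647])

```text
time_s: 29.82
position: [0.5637, -0.0543, 0.2429]
tool_rot: [[-0.997, 0.079, -0.004], [0.079, 0.997, 0.001], [0.004, 0.001, -1.0]]
ft_force: [-0.7, 1.2, 1.2]
grip_width: 0.0404
gripper_force: 0.0
```

```bash
python3 - <<'E'
from h import *
st();print(shift([.5625,-.0531,.068]));R=np.array(env.observe()["tool_rot"]);print(np.degrees(np.arctan2(R[1,0],R[0,0])))
E
```

```text
{'time_s': 29.8167, 'q': [-17.4823, 23.8576, 72.2844, 0.0026, 84.1081, -102.9535], 'position': [0.5637, -0.0543, 0.2429], 'tool_rot': [[-0.9969, 0.079, -0.0042], [0.079, 0.9969, 0.0014], [0.0042, 0.001, -1.0]], 'ft_force': [-0.6684, 1.1912, 1.2115], 'wrist_torque': [0.0124, -0.0026, 0.0087], 'gripper_force': 0.0, 'grip_width': 0.0404}
[0.0011 0.0019 0.3497]
175.47108390945678
```

>>> arm_command(commands=[0.06,0.001,0.001,0.28,0,0,0,0.06,0.001,0.001,0.28,0,0,0,0.06,0.001,0.001,0.28,0,0,0,0.06,0.001,0.001,0.28,0,0,0,0.06,0.001,0.001,0.33,0,0,0,0.06,0.001,0.001,0.346,0,0,0,0.06,0.001,0.001,0.346,0,0,0,1,0.001,0.001,0.346,0,0,0,1,0.001,0.001,0.346,0,0,0,1,0.001,0.001,0.346,0,0,0,1,0.001,0.001,0.346,0,0,0,1,0.001,0.001,0.346,0,0,0], newtons=80)

```text
time_s: 30.82
position: [0.5643, -0.0531, 0.0737]
tool_rot: [[-0.997, 0.083, 0.003], [0.083, 0.997, -0.002], [-0.003, -0.001, -1.0]]
ft_force: [-0.7, -3.8, 6.1]
grip_width: 0.007
gripper_force: 79.4
```

>>> arm_command(commands=[1,0,0,0,0,0,0,1,0,0,0,0,0,0])

```text
time_s: 30.98
position: [0.5643, -0.0531, 0.0737]
tool_rot: [[-0.997, 0.083, 0.003], [0.083, 0.997, -0.002], [-0.003, -0.001, -1.0]]
ft_force: [0.1, -3.3, 6.1]
grip_width: 0.0072
gripper_force: 79.4
```

>>> arm_command(commands=[1,0,0,-0.001,0,0,0.05,1,0,0,-0.002,0,0,0.1,1,0,0,-0.003,0,0,0.15,1,0,0,-0.0036,0,0,0.2,1,0,0,-0.0042,0,0,0.25,1,0,0,-0.0045,0,0,0.3])

```text
time_s: 31.48
position: [0.5634, -0.0535, 0.0742]
tool_rot: [[-0.754, 0.656, -0.001], [0.656, 0.754, -0.002], [-0.001, -0.002, -1.0]]
ft_force: [-1.6, -6.6, -7.6]
grip_width: 0.0069
gripper_force: 78.0
```

>>> arm_command(commands=[1,0,0,-0.0006,0,0,0.05,1,0,0,-0.0011,0,0,0.1,1,0,0,-0.0014,0,0,0.15,1,0,0,-0.0017,0,0,0.2,1,0,0,-0.002,0,0,0.25,1,0,0,-0.0023,0,0,0.3,1,0,0,-0.0026,0,0,0.35,1,0,0,-0.0029,0,0,0.4,1,0,0,-0.0032,0,0,0.45,1,0,0,-0.0035,0,0,0.5,1,0,0,-0.0038,0,0,0.55,1,0,0,-0.0041,0,0,0.6])

```text
time_s: 32.48
position: [0.5623, -0.0545, 0.0757]
tool_rot: [[0.391, 0.92, -0.004], [0.92, -0.391, -0.004], [-0.005, -0.002, -1.0]]
ft_force: [-5.4, -13.7, -9.3]
grip_width: 0.007
gripper_force: 78.2
```

>>> arm_command(commands=[1,-0.001,0,-0.0004,0,0,0.05,1,-0.002,0,-0.0007,0,0,0.1,1,-0.0028,0,-0.001,0,0,0.15,1,-0.0028,0,-0.0013,0,0,0.2,1,-0.0028,0,-0.0016,0,0,0.25,1,-0.0028,0,-0.0019,0,0,0.3,1,-0.0028,0,-0.0022,0,0,0.35,1,-0.0028,0,-0.0025,0,0,0.4,1,-0.0028,0,-0.0028,0,0,0.45,1,-0.0028,0,-0.0031,0,0,0.5,1,-0.0028,0,-0.0034,0,0,0.55,1,-0.0028,0,-0.0037,0,0,0.6])

```text
time_s: 33.48
position: [0.5604, -0.0527, 0.077]
tool_rot: [[0.996, -0.088, -0.008], [-0.088, -0.996, 0.003], [-0.008, -0.002, -1.0]]
ft_force: [-6.4, 2.6, -7.5]
grip_width: 0.0068
gripper_force: 78.8
```

```bash
python3 - <<'E'
from h import *
st()
E
```

```text
{'time_s': 33.4833, 'q': [-17.4276, 33.6113, 85.7809, 0.0311, 61.0714, 77.5968], 'position': [0.5604, -0.0527, 0.077], 'tool_rot': [[0.9961, -0.0879, -0.0076], [-0.0878, -0.9961, 0.0029], [-0.0078, -0.0022, -1.0]], 'ft_force': [-6.3794, 2.6147, -7.5064], 'wrist_torque': [0.562, 1.367, 0.1687], 'gripper_force': 78.7508, 'grip_width': 0.0068}
```

>>> arm_command(commands=[1,-0.0006,-0.0003,-0.0008,0,0,0.05,1,-0.0004,-0.0006,-0.0011,0,0,0.1,1,-0.0002,-0.0009,-0.0014,0,0,0.15,1,0,-0.0012,-0.0017,0,0,0.2,1,0.0003,-0.0015,-0.002,0,0,0.25,1,0.0006,-0.0018,-0.0023,0,0,0.3,1,0.0009,-0.0021,-0.0026,0,0,0.35,1,0.0012,-0.0024,-0.0029,0,0,0.4,1,0.0015,-0.0027,-0.0032,0,0,0.45,1,0.0018,-0.003,-0.0035,0,0,0.5,1,0.0021,-0.0033,-0.0038,0,0,0.55,1,0.0025,-0.0036,-0.0041,0,0,0.6])

```text
time_s: 34.48
position: [0.5622, -0.0512, 0.0788]
tool_rot: [[0.225, -0.974, -0.007], [-0.974, -0.225, 0.002], [-0.003, 0.006, -1.0]]
ft_force: [-4.2, -1.8, -11.6]
grip_width: 0.0069
gripper_force: 78.3
```

>>> arm_command(commands=[1,0.0002,0.0004,0,0,0,-0.05,1,0.0004,0.0008,-0.0003,0,0,-0.1,1,0.0006,0.0012,-0.0006,0,0,-0.15,1,0.0008,0.0016,-0.0009,0,0,-0.2,1,0.001,0.002,-0.0012,0,0,-0.25,1,0.0012,0.0024,-0.0015,0,0,-0.3,1,0.0014,0.0028,-0.0018,0,0,-0.35,1,0.0016,0.0032,-0.0021,0,0,-0.4,1,0.0018,0.0035,-0.0024,0,0,-0.45,1,0.002,0.0038,-0.0027,0,0,-0.5,1,0.0022,0.004,-0.003,0,0,-0.55,1,0.0025,0.0043,-0.0033,0,0,-0.6])

```text
time_s: 35.48
position: [0.5605, -0.0532, 0.0807]
tool_rot: [[0.997, -0.078, -0.006], [-0.078, -0.997, 0.002], [-0.006, -0.001, -1.0]]
ft_force: [-4.8, -4.9, -9.5]
grip_width: 0.007
gripper_force: 78.4
```

>>> arm_command(commands=[1,-0.0003,0.0005,-0.0005,0,0,-0.05,1,-0.0005,0.001,-0.0009,0,0,-0.1,1,-0.0003,0.0014,-0.0012,0,0,-0.15,1,0,0.0018,-0.0015,0,0,-0.2,1,0.0002,0.0022,-0.0018,0,0,-0.25,1,0.0004,0.0026,-0.0021,0,0,-0.3,1,0.0006,0.003,-0.0024,0,0,-0.35,1,0.0008,0.0033,-0.0027,0,0,-0.4,1,0.001,0.0036,-0.003,0,0,-0.45,1,0.0012,0.0039,-0.0033,0,0,-0.5,1,0.0014,0.0042,-0.0036,0,0,-0.55,1,0.0016,0.0044,-0.0039,0,0,-0.6])

```text
time_s: 36.48
position: [0.5617, -0.0554, 0.0826]
tool_rot: [[0.382, 0.924, -0.005], [0.924, -0.382, 0.002], [-0.0, -0.005, -1.0]]
ft_force: [-0.2, 0.2, -11.8]
grip_width: 0.0068
gripper_force: 78.4
```

>>> arm_command(commands=[1,0.0002,0.0003,-0.0003,0,0,-0.05,1,0.0004,0.0006,-0.0006,0,0,-0.1,1,0.0006,0.0009,-0.0009,0,0,-0.15,1,0.0008,0.0012,-0.0012,0,0,-0.2,1,0.0011,0.0015,-0.0015,0,0,-0.25,1,0.0014,0.0018,-0.0018,0,0,-0.3,1,0.0017,0.0021,-0.0021,0,0,-0.35,1,0.002,0.0024,-0.0024,0,0,-0.4,1,0.0023,0.0027,-0.0027,0,0,-0.45,1,0.0027,0.0029,-0.003,0,0,-0.5,1,0.0031,0.0031,-0.0034,0,0,-0.55,1,0.0035,0.0033,-0.0038,0,0,-0.6])

```text
time_s: 37.48
position: [0.5644, -0.0541, 0.0843]
tool_rot: [[-0.761, 0.649, -0.003], [0.649, 0.761, 0.003], [0.004, -0.0, -1.0]]
ft_force: [0.8, 2.1, -15.9]
grip_width: 0.007
gripper_force: 77.9
```

>>> arm_command(commands=[1,0.0002,0.0003,0.0004,0,0,-0.05,1,0.0005,0.0006,0.0002,0,0,-0.1,1,0.0008,0.0009,-0.0001,0,0,-0.15,1,0.0011,0.0012,-0.0004,0,0,-0.2,1,0.0014,0.0014,-0.0007,0,0,-0.25,1,0.0017,0.0016,-0.001,0,0,-0.3,1,0.002,0.0018,-0.0013,0,0,-0.35,1,0.0022,0.002,-0.0016,0,0,-0.4,1,0.0024,0.0022,-0.002,0,0,-0.45,1,0.0026,0.0024,-0.0024,0,0,-0.5,1,0.0028,0.0026,-0.0028,0,0,-0.55,1,0.003,0.0027,-0.0032,0,0,-0.6])

```text
time_s: 38.48
position: [0.5641, -0.0524, 0.0865]
tool_rot: [[-0.852, -0.523, -0.003], [-0.523, 0.852, 0.002], [0.002, 0.003, -1.0]]
ft_force: [0.2, 5.9, -7.6]
grip_width: 0.007
gripper_force: 79.1
```

>>> arm_command(commands=[1,0.0002,0.0003,-0.0004,0,0,0.05,1,0.0004,0,-0.0009,0,0,0.1,1,0.0006,-0.0003,-0.0013,0,0,0.15,1,0.0008,-0.0006,-0.0017,0,0,0.2,1,0.001,-0.0009,-0.0021,0,0,0.25,1,0.0012,-0.0012,-0.0025,0,0,0.3,1,0.0014,-0.0014,-0.0029,0,0,0.35,1,0.0016,-0.0016,-0.0033,0,0,0.4,1,0.0017,-0.0018,-0.0037,0,0,0.45,1,0.0018,-0.002,-0.0041,0,0,0.5,1,0.0019,-0.0022,-0.0045,0,0,0.55,1,0.002,-0.0024,-0.0049,0,0,0.6])

```text
time_s: 39.48
position: [0.5643, -0.0554, 0.0899]
tool_rot: [[-0.755, 0.656, -0.002], [0.656, 0.755, -0.002], [0.0, -0.003, -1.0]]
ft_force: [-2.7, -5.5, -3.3]
grip_width: 0.0072
gripper_force: 80.0
```

>>> arm_command(commands=[1,0.0003,-0.0003,-0.001,0,0,0.05,1,0.0006,-0.0006,-0.0016,0,0,0.1,1,0.0009,-0.0009,-0.0022,0,0,0.15,1,0.0012,-0.0012,-0.0028,0,0,0.2,1,0.0016,-0.0015,-0.0034,0,0,0.25,1,0.002,-0.0018,-0.004,0,0,0.3,1,0.0024,-0.0021,-0.0046,0,0,0.35,1,0.0028,-0.0024,-0.0052,0,0,0.4,1,0.0031,-0.0027,-0.0058,0,0,0.45,1,0.0034,-0.003,-0.0064,0,0,0.5,1,0.0037,-0.0033,-0.007,0,0,0.55,1,0.004,-0.0035,-0.0076,0,0,0.6])

```text
time_s: 40.48
position: [0.5622, -0.0543, 0.0942]
tool_rot: [[0.392, 0.92, 0.0], [0.92, -0.392, 0.0], [0.001, -0.0, -1.0]]
ft_force: [-1.3, -0.0, -0.2]
grip_width: 0.0067
gripper_force: 80.1
```

>>> arm_command(commands=[1,0,0,-0.008,0,0,0,1,0,0,-0.016,0,0,0,1,0,0,-0.05,0,0,0,1,0,0,-0.28,0,0,0,1,0,0,-0.28,0,0,0,1,0,0,-0.28,0,0,0,1,0,0,-0.28,0,0,0])

```text
time_s: 41.07
position: [0.5642, -0.055, 0.2414]
tool_rot: [[0.383, 0.923, 0.012], [0.924, -0.383, -0.004], [0.001, 0.013, -1.0]]
ft_force: [-0.1, -0.6, -0.7]
grip_width: 0.007
gripper_force: 80.1
```

```bash
python3 - <<'E'
from h import *
st();tray();orange("top");print(shift([.43,.293,.235]))
E
```

```text
{'time_s': 41.0667, 'q': [-17.5312, 23.5762, 73.0047, 0.0151, 82.6773, 5.0149], 'position': [0.5642, -0.055, 0.2414], 'tool_rot': [[0.3834, 0.9235, 0.0124], [0.9236, -0.3834, -0.0037], [0.0014, 0.0129, -0.9999]], 'ft_force': [-0.149, -0.5968, -0.6599], 'wrist_torque': [0.0322, -0.0397, -0.0737], 'gripper_force': 80.0968, 'grip_width': 0.007}
tray [141 191  36  39 447] [[0.549, 0.332, 0.042], [0.557, 0.241, 0.042], [0.45, 0.228, 0.042], [0.442, 0.318, 0.042]] [0.4995 0.2796 0.042 ]
top [409 114  15  13  79] [415.3 119.5] [ 0.7497 -0.4387  0.01  ] [ 0.7346 -0.4222  0.06  ]
top [318 123   7   3  15] [321.  124.2] [ 0.7425 -0.1726  0.01  ] [ 0.7277 -0.1665  0.06  ]
top [328 135  19  25 232] [336.1 148. ] [ 0.6723 -0.2126  0.01  ] [ 0.6602 -0.205   0.06  ]
top [156 145  20  14  83] [165.7 150.2] [0.6773 0.271  0.01  ] [0.665  0.2597 0.06  ]
top [417 144   7   6  16] [419.9 146.6] [ 0.6708 -0.4462  0.01  ] [ 0.6588 -0.4294  0.06  ]
top [155 155  10  10  26] [159.5 159.7] [0.65   0.2883 0.01  ] [0.6388 0.2763 0.06  ]
top [165 154   9  11  32] [169.3 158.8] [0.6521 0.2601 0.01  ] [0.6408 0.2492 0.06  ]
top [134 200  11  13 103] [139.2 205.7] [0.5193 0.3441 0.01  ] [0.5133 0.3299 0.06  ]
top [379 214  10   9  74] [383.1 218. ] [ 0.4724 -0.333   0.01  ] [ 0.4682 -0.3206  0.06  ]
[ 0.5398 -0.5117 -0.0009]
```

>>> arm_command(commands=[1,0.398,-0.25,0,0,0,0,1,0.398,-0.25,0,0,0,0,1,0.398,-0.25,0,0,0,0,1,0.398,-0.25,0,0,0,0,1,0.398,-0.25,0,0,0,0,1,0.54,-0.506,0,0,0,0,1,0.54,-0.506,0,0,0,0,1,0.54,-0.506,0,0,0,0,1,0.54,-0.506,0,0,0,0,1,0.54,-0.506,0,0,0,0,1,0.54,-0.506,0,0,0,0,1,0.54,-0.506,0,0,0,0])

```text
time_s: 42.17
position: [0.4333, 0.292, 0.2328]
tool_rot: [[0.385, 0.923, -0.002], [0.923, -0.385, -0.001], [-0.002, -0.001, -1.0]]
ft_force: [0.3, -0.4, -0.4]
grip_width: 0.0069
gripper_force: 80.1
```

```bash
python3 - <<'E'
from h import *
st();print(shift([.433,.293,.069]))
d,a=grab("scene");h=cv2.cvtColor(a,cv2.COLOR_BGR2HSV);m=cv2.inRange(h,(60,80,25),(95,255,160));m[:250]=0
n,l,s,c=cv2.connectedComponentsWithStats(m);i=1+np.argmax(s[1:,4]);p=np.argwhere(l==i)[:,::-1]
print(s[i]);
for k in(p[p[:,1].argmin()],p[p[:,0].argmax()],p[p[:,1].argmax()],p[p[:,0].argmin()]): print(k,at(d,*k,.042))
a0=cv2.resize(cv2.imread("pics/s0.png"),(512,384));h=cv2.cvtColor(a0,cv2.COLOR_BGR2HSV);m=cv2.inRange(h,(60,80,25),(95,255,160));m[:250]=0
n,l,s,c=cv2.connectedComponentsWithStats(m);i=1+np.argmax(s[1:,4]);p=np.argwhere(l==i)[:,::-1];print("orig",s[i])
for k in(p[p[:,1].argmin()],p[p[:,0].argmax()],p[p[:,1].argmax()],p[p[:,0].argmin()]): print(k)
E
```

```text
{'time_s': 42.1667, 'q': [20.9856, 19.8928, 80.3662, -0.0175, 79.855, 43.6476], 'position': [0.4333, 0.292, 0.2328], 'tool_rot': [[0.3852, 0.9228, -0.0017], [0.9228, -0.3852, -0.001], [-0.0016, -0.0012, -1.0]], 'ft_force': [0.2557, -0.4177, -0.4202], 'wrist_torque': [-0.0065, -0.0466, -0.0085], 'gripper_force': 80.0755, 'grip_width': 0.0069}
[ 0.0022 -0.0009  0.3276]
[ 155  262  103   73 3033]
[187 262] [0.5541 0.24   0.042 ]
[257 286] [0.3809 0.2271 0.042 ]
[228 334] [0.3745 0.3571 0.042 ]
[155 302] [0.5463 0.3638 0.042 ]
orig [ 155  263  103   73 3449]
[186 263]
[257 286]
[230 335]
[155 302]
```

The tray hasn't moved. I'll lower strainer 2 and release it.

>>> arm_command(commands=[1,0,0,0.28,0,0,0,1,0,0,0.28,0,0,0,1,0,0,0.28,0,0,0,1,0,0,0.28,0,0,0,1,0,0,0.31,0,0,0,1,0,0,0.323,0,0,0,1,0,0,0.323,0,0,0])

```text
time_s: 42.8
position: [0.4337, 0.291, 0.0709]
tool_rot: [[0.388, 0.922, -0.003], [0.922, -0.388, -0.001], [-0.002, -0.002, -1.0]]
ft_force: [-0.3, 0.6, 0.2]
grip_width: 0.0071
gripper_force: 80.1
```

>>> arm_command(commands=[0.3,0,0,0,0,0,0,0.06,0,0,0,0,0,0,0.06,0,0,0,0,0,0,0.06,0,0,0,0,0,0,0.06,0,0,-0.3,0,0,0,0.06,0,0,-0.4,0,0,0,0.06,0,0,-0.4,0,0,0,0.06,0,0,-0.4,0,0,0,0.06,0,0,-0.4,0,0,0,0.06,0,0,-0.4,0,0,0])

```text
time_s: 43.63
position: [0.435, 0.293, 0.2798]
tool_rot: [[0.386, 0.922, 0.013], [0.922, -0.386, 0.005], [0.009, 0.01, -1.0]]
ft_force: [0.4, 0.1, -0.6]
grip_width: 0.0401
gripper_force: 0.0
```

```bash
python3 - <<'E'
from h import *
st();d,a=grab("scene")
# cover: is edge where expected; strip position; strainers
h=cv2.cvtColor(a,cv2.COLOR_BGR2HSV);m=cv2.inRange(h,(3,150,90),(14,255,255));n,_,s,c=cv2.connectedComponentsWithStats(m)
for i in range(1,n):
    if s[i,4]>12 and c[i][1]>250: print(s[i],at(d,*c[i],.015))
yaw=np.radians(-4.7);o=np.array([.5855,-.0125]);ux=np.array([np.cos(yaw),np.sin(yaw)]);uy=np.array([-np.sin(yaw),np.cos(yaw)])
hin=np.r_[o+.075*ux,.0845]
print("hinge",hin.round(4),"yaw -4.7")
for t in(1.72,1.4,1.2,1.0,.7,.4,.2,.1,0):
    e=hin+.138*(np.r_[-ux,0]*np.cos(t)+np.array([0,0,1])*np.sin(t)); print(t,e.round(4),"normal(outer)",(np.r_[ux,0]*np.sin(t)+np.array([0,0,1])*np.cos(t)).round(3))
E
```

```text
{'time_s': 43.6333, 'q': [21.0158, 17.7456, 75.61, 0.0015, 85.8665, 43.7463], 'position': [0.435, 0.293, 0.2798], 'tool_rot': [[0.3863, 0.9223, 0.0127], [0.9223, -0.3864, 0.0049], [0.0094, 0.0098, -0.9999]], 'ft_force': [0.4092, 0.0929, -0.5682], 'wrist_torque': [0.0092, -0.0314, -0.0145], 'gripper_force': 0.0, 'grip_width': 0.0401}
[134 251  23  22 303] [0.6598 0.2615 0.015 ]
[186 294  19  13 160] [0.4912 0.3043 0.015 ]
[169 304  15   7  48] [0.5149 0.3361 0.015 ]
hinge [ 0.6602 -0.0186  0.0845] yaw -4.7
1.72 [ 0.6807 -0.0203  0.221 ] normal(outer) [ 0.986 -0.081 -0.149]
1.4 [ 0.6369 -0.0167  0.2205] normal(outer) [ 0.982 -0.081  0.17 ]
1.2 [ 0.6104 -0.0145  0.2131] normal(outer) [ 0.929 -0.076  0.362]
1.0 [ 0.5859 -0.0125  0.2006] normal(outer) [ 0.839 -0.069  0.54 ]
0.7 [ 0.5551 -0.01    0.1734] normal(outer) [ 0.642 -0.053  0.765]
0.4 [ 0.5336 -0.0082  0.1382] normal(outer) [ 0.388 -0.032  0.921]
0.2 [ 0.5255 -0.0076  0.1119] normal(outer) [ 0.198 -0.016  0.98 ]
0.1 [ 0.5234 -0.0074  0.0983] normal(outer) [ 0.099 -0.008  0.995]
0 [ 0.5227 -0.0073  0.0845] normal(outer) [0. 0. 1.]
```

Both strainers lie in the tray, with blobs at scene (195,300) and (176,307). Before reaching behind the cover I'll check the space there.

```bash
python3 - <<'E'
from h import *
ds,a=grab("scene");dt,b=grab("top");k=.64
print("panel bottom z0",at(dt,400*k,152*k,0))
for z in(.1,.15,.2,.25): print(z,"panel top-front if z",at(dt,400*k,97*k,z))
# scene: panel top front edge & bottom edge near s0 px
print("scene panel bottom", at(ds,330*k,268*k,0))
import itertools
for p,q in itertools.product([(305,97),(358,82),(378,90),(137,100)],[(170,200),(205,130),(197,100)]):
    P,r=tri(dt,(p[0]*k,p[1]*k),ds,(q[0]*k,q[1]*k))
    if r<.02: print(p,q,P,r)
# panel top-front edge pairs: blue spool base top (338,70)~scene(161,220); knob top(518,118) scene(298,200)
for p,q in[((518,118),(298,200)),((338,62),(161,208)),((216,40),(15,290)),((548,20),(447,62))]:
    print("tri",p,q,tri(dt,(p[0]*k,p[1]*k),ds,(q[0]*k,q[1]*k)))
st()
E
```

```text
panel bottom z0 [0.8308 0.011  0.    ]
0.1 panel top-front if z [0.8938 0.0071 0.1   ]
0.15 panel top-front if z [0.8715 0.0061 0.15  ]
0.2 panel top-front if z [0.8492 0.005  0.2   ]
0.25 panel top-front if z [0.8269 0.0039 0.25  ]
scene panel bottom [ 0.7447 -0.1481  0.    ]
(305, 97) (170, 200) [0.82   0.1443 0.2748] 0.0005
(305, 97) (197, 100) [0.7492 0.119  0.431 ] 0.0013
(358, 82) (205, 130) [0.8038 0.0595 0.3571] 0.003
tri (518, 118) (298, 200) (array([ 0.8445, -0.1937,  0.1101]), np.float64(0.0024))
tri (338, 62) (161, 208) (array([0.9003, 0.1007, 0.2208]), np.float64(0.0014))
tri (216, 40) (15, 290) (array([0.9886, 0.3236, 0.1618]), np.float64(0.0269))
tri (548, 20) (447, 62) (array([ 0.6624, -0.2025,  0.4744]), np.float64(0.2817))
{'time_s': 43.7833, 'q': [21.0012, 18.1456, 76.2912, -0.0017, 85.5636, 43.7493], 'position': [0.4331, 0.2921, 0.2722], 'tool_rot': [[0.3867, 0.9222, 0.0], [0.9222, -0.3867, -0.0], [-0.0, 0.0, -1.0]], 'ft_force': [0.2492, -0.2558, -0.0028], 'wrist_torque': [0.0541, 0.0011, 0.0215], 'gripper_force': 0.0, 'grip_width': 0.0403}
```

>>> arm_command(commands=[1,0,0,-0.1,0,0,0.1,1,0,0,-0.1,0,0,0.1,1,-0.378,0.764,-0.1,0,0,0.6,1,-0.378,0.764,-0.1,0,0,0.6,1,-0.378,0.764,-0.1,0,0,0.6,1,-0.378,0.764,-0.1,0,0,0.6,1,-0.378,0.764,-0.1,0,0,0.6,1,-0.378,0.764,-0.1,0,0,0.6,1,-0.378,0.764,-0.1,0,0,0.6,1,-0.378,0.764,-0.1,0,0,0.6,1,-0.378,0.764,-0.1,0,0,0.6,1,-0.378,0.764,-0.1,0,0,0.6], newtons=20)

```text
time_s: 44.78
position: [0.7072, -0.0244, 0.3202]
tool_rot: [[0.996, -0.086, -0.003], [-0.086, -0.996, 0.001], [-0.003, -0.0, -1.0]]
ft_force: [1.5, 0.6, 1.2]
grip_width: -0.0
gripper_force: 0.0
```

>>> arm_command(commands=[1,0,0,0,0,0,0,1,0,0,0,0,0,0])

```text
time_s: 44.95
position: [0.7073, -0.0247, 0.3182]
tool_rot: [[0.996, -0.086, -0.006], [-0.086, -0.996, 0.001], [-0.006, -0.001, -1.0]]
ft_force: [-1.0, 1.0, 0.4]
grip_width: 0.0001
gripper_force: 0.0
```

```bash
python3 - <<'E'
from h import *
st();print(shift([.715,-.03,.32]))
E
```

```text
{'time_s': 44.95, 'q': [-11.5595, 38.4096, 34.3221, 0.0023, 107.5939, 83.348], 'position': [0.7073, -0.0247, 0.3182], 'tool_rot': [[0.9963, -0.0855, -0.0056], [-0.0855, -0.9963, 0.0012], [-0.0056, -0.0007, -1.0]], 'ft_force': [-1.0463, 0.9792, 0.4151], 'wrist_torque': [0.018, -0.069, -0.0174], 'gripper_force': 0.0, 'grip_width': 0.0001}
[ 0.0162  0.0092 -0.0036]
```

>>> arm_command(commands=[1,0.018,0.009,0,0,0,0,1,0.018,0.009,0,0,0,0,1,0.018,0.009,0.06,0,0,0,1,0.018,0.009,0.11,0,0,0,1,0.018,0.009,0.15,0,0,0,1,0.018,0.009,0.172,0,0,0,1,0.018,0.009,0.172,0,0,0])

```text
time_s: 45.53
position: [0.7134, -0.0263, 0.2332]
tool_rot: [[0.997, -0.082, -0.006], [-0.082, -0.997, 0.001], [-0.006, -0.001, -1.0]]
ft_force: [-0.3, 0.7, -0.7]
grip_width: -0.0002
gripper_force: 0.0
```

```bash
python3 - <<'E'
from h import *
st()
P=env.observe()["position"]
ux=np.array([.9966,-.082]);hin=np.array([.6602,-.0186]);s=(np.array(P[:2])-hin)@ux
print("own x rel hinge",s,"z rel",P[2]-.019-.0845)
# path: lower -x corner (a=.011) on outer face at radius r, face offset .0025
for t in(1.55,1.4,1.25,1.1,.95,.8,.65,.5,.35,.2,.1,.05,0):
    r=.128; c=np.array([-r*np.cos(t)+.0025*np.sin(t), .0845+r*np.sin(t)+.0025*np.cos(t)])
    tcp=np.array([c[0]+.011,c[1]+.019]); print(t,((tcp[0]-s)/.5).round(3),(-(tcp[1]-P[2])/.5).round(3))
E
```

```text
{'time_s': 45.5333, 'q': [-11.591, 40.1797, 44.3057, 0.0074, 95.8768, 83.0886], 'position': [0.7134, -0.0263, 0.2332], 'tool_rot': [[0.9966, -0.0816, -0.0062], [-0.0816, -0.9967, 0.0014], [-0.0063, -0.0009, -1.0]], 'ft_force': [-0.3164, 0.7133, -0.6874], 'wrist_torque': [-0.0319, 0.0366, -0.003], 'gripper_force': 0.0, 'grip_width': -0.0002}
own x rel hinge 0.053606479654230745 z rel 0.12965090857860134
1.55 -0.086 0.003
1.4 -0.124 0.006
1.25 -0.161 0.015
1.1 -0.197 0.029
0.95 -0.23 0.048
0.8 -0.26 0.072
0.65 -0.286 0.1
0.5 -0.307 0.132
0.35 -0.324 0.167
0.2 -0.335 0.204
0.1 -0.339 0.229
0.05 -0.341 0.242
0 -0.341 0.254
```

>>> arm_command(commands=[1,-0.03,0,0,0,0,0,1,-0.06,0,0.001,0,0,0,1,-0.086,0,0.003,0,0,0,1,-0.105,0,0.004,0,0,0,1,-0.124,0,0.006,0,0,0,1,-0.142,0,0.01,0,0,0,1,-0.161,0,0.015,0,0,0,1,-0.179,0,0.022,0,0,0,1,-0.197,0,0.029,0,0,0])

```text
time_s: 46.28
position: [0.6166, -0.0188, 0.2237]
tool_rot: [[0.997, -0.082, 0.004], [-0.082, -0.997, -0.001], [0.004, 0.0, -1.0]]
ft_force: [1.6, -0.2, 2.3]
grip_width: -0.0001
gripper_force: 1.1
```

>>> arm_command(commands=[1,-0.017,0,0.009,0,0,0,1,-0.033,0,0.019,0,0,0,1,-0.048,0,0.031,0,0,0,1,-0.063,0,0.043,0,0,0,1,-0.076,0,0.057,0,0,0,1,-0.089,0,0.071,0,0,0,1,-0.1,0,0.087,0,0,0,1,-0.11,0,0.103,0,0,0,1,-0.119,0,0.12,0,0,0,1,-0.127,0,0.138,0,0,0])

```text
time_s: 47.12
position: [0.5533, -0.0137, 0.1542]
tool_rot: [[0.997, -0.082, 0.003], [-0.082, -0.997, -0.001], [0.003, 0.0, -1.0]]
ft_force: [-0.2, -0.3, 3.7]
grip_width: 0.0006
gripper_force: 1.2
```

>>> arm_command(commands=[1,-0.006,0,0.02,0,0,0,1,-0.011,0,0.037,0,0,0,1,-0.013,0,0.05,0,0,0,1,-0.014,0,0.062,0,0,0,1,-0.014,0,0.075,0,0,0,1,-0.014,0,0.082,0,0,0,1,-0.014,0,0.082,0,0,0])

```text
time_s: 47.7
position: [0.5462, -0.0136, 0.1114]
tool_rot: [[0.997, -0.083, -0.001], [-0.083, -0.997, 0.0], [-0.001, -0.0, -1.0]]
ft_force: [-0.9, 0.5, 1.8]
grip_width: -0.0002
gripper_force: 0.8
```

>>> arm_command(commands=[1,0,0,0.004,0,0,0,1,0,0,0.008,0,0,0,1,0,0,0.012,0,0,0,1,0,0,0.012,0,0,0])

```text
time_s: 48.03
position: [0.5468, -0.0138, 0.1058]
tool_rot: [[0.997, -0.083, 0.001], [-0.083, -0.997, -0.0], [0.001, -0.0, -1.0]]
ft_force: [-1.3, 0.2, 4.3]
grip_width: -0.0003
gripper_force: 2.4
```

>>> arm_command(commands=[1,0,0,0.003,0,0,0,1,0,0,0.006,0,0,0,1,0,0,0.006,0,0,0])

```text
time_s: 48.28
position: [0.5468, -0.0139, 0.1047]
tool_rot: [[0.997, -0.083, 0.002], [-0.083, -0.997, -0.001], [0.002, 0.0, -1.0]]
ft_force: [-8.2, 1.7, 21.9]
grip_width: -0.0
gripper_force: 10.8
```

It hit a firm stop at about 22 N, so the cover should be caught. I'll back off and park the arm clear for a final look.

>>> arm_command(commands=[1,0,0,-0.02,0,0,0,1,0,0,-0.06,0,0,0,1,0,0,-0.3,0,0,0,1,0,0,-0.3,0,0,0,1,0,0,-0.3,0,0,0,1,0,0,-0.3,0,0,0,1,-0.2,-0.3,-0.3,0,0,0,1,-0.2,-0.3,-0.3,0,0,0,1,-0.2,-0.3,-0.3,0,0,0,1,-0.2,-0.3,-0.3,0,0,0,1,-0.2,-0.3,-0.3,0,0,0,1,-0.2,-0.3,-0.3,0,0,0])

```text
time_s: 49.28
position: [0.4579, 0.1464, 0.2529]
tool_rot: [[0.997, -0.079, 0.0], [-0.079, -0.997, 0.001], [0.0, -0.001, -1.0]]
ft_force: [1.1, 0.2, -0.1]
grip_width: 0.0
gripper_force: 0.0
```

```bash
python3 - <<'E'
from h import *
st();d,a=grab("scene");dt,b=grab("top")
out=np.zeros((600,800,3),np.uint8)
out[:,:490]=cv2.resize(a[100:345,140:340],(490,600),interpolation=cv2.INTER_CUBIC)
out[:300,500:]=cv2.resize(b[80:280,120:400],(300,214+86),interpolation=cv2.INTER_CUBIC)
out[310:600,500:]=cv2.resize(a[250:345,150:265],(300,290),interpolation=cv2.INTER_CUBIC)
cv2.imwrite("pics/c9.png",out)
E
```

```text
{'time_s': 49.2833, 'q': [3.567, 14.7134, 84.5657, 0.0287, 80.6976, 98.0903], 'position': [0.4579, 0.1464, 0.2529], 'tool_rot': [[0.9969, -0.0789, 0.0004], [-0.0789, -0.9969, 0.0005], [0.0003, -0.0005, -1.0]], 'ft_force': [1.0579, 0.2286, -0.1482], 'wrist_torque': [-0.0128, 0.0364, 0.0359], 'gripper_force': 0.0, 'grip_width': 0.0}
```

View pics/c9.png

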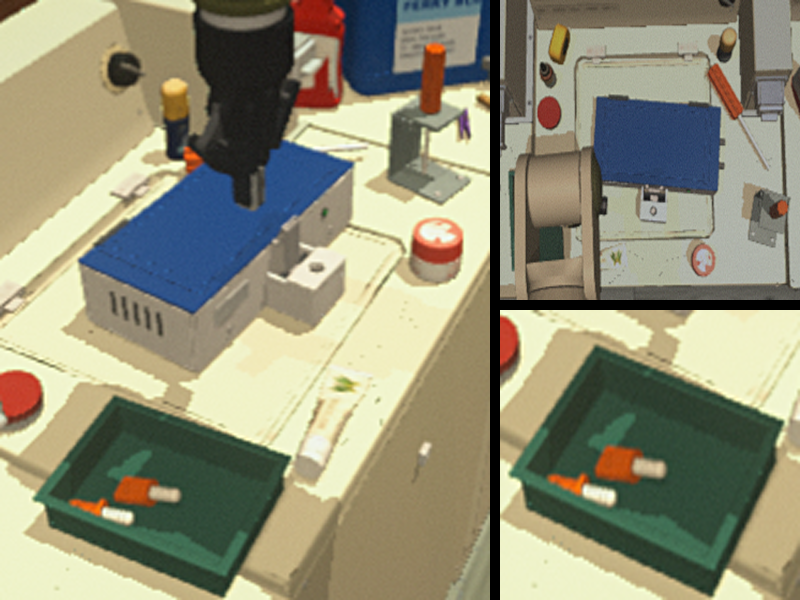

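The final view shows the cover shut under its hook, the driver in its bracket, and both strainers lying in the tray at (640,465) and (585,490). The pot, tube and tin are where they started. Handing in.

```bash
python3 -c "
from rig import env
print(env.close_job())"
```

```text
the job is handed in; nothing more can be done
None
```

I handed the job in at about 49 s: knob at the red mark, both strainers present (1 and 2) in the tray, cover shut and caught, driver hung back, pot, tube and tin undisturbed; but the pull on strainer 1 briefly reached about 22 N, past the 20 N manifold limit, so the strip may have lifted (I couldn't check it under the cover), and the tall decoy driver, not part of the job, fell over.

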